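# Ratchet open the tube rack, sort in two mailing tubes by length, release the keepers

## Task

On the packing table, raise the tube rack's handbrake-style lever until it stays up by itself in its highest notch, which lifts the two keeper fingers off the rows. Lay (do not drop) the long mailing tube in the long row and the short tube in the short row, flat on the row floors. Then press the rack's round release button and keep it down until the lever has fallen all the way and the keepers are closed over the tubes; let go of everything, and do not disturb the jar, the roll of tape and the carton.

Things in the scene. Friction and masses are not known exactly. Their poses are not given: they have to be found in the camera images.
- rack: Fixed plywood tube rack. Origin: on the table, midway between the rows; z up. Base plate 8 mm thick, local x -100 to +170, y -105 to +225 mm. Rows lie along local y at local x = -45 and +45 mm (which is where varies). Dark steel posts 96 mm high at x = +-88, y = 125 mm carry the keeper shaft. The lever stands between dark cheeks, 100 mm high, at x = 110 to 163, y = 100 to 150 mm.
- shaft (a point): On the hinge axis of lever and keepers, in the lever's plane: rack local (140, 125, 80) mm; the 14 mm thick shaft lies along the rack's x. Two steel keeper fingers (14 x 12 mm, 85 mm long) on the shaft at rack x = +-45 mm reach over the rows to y = +40 mm when closed (undersides at z = 74 mm) and turn up with the lever by the same angle.
- lever_grip (a point): Middle of the black rubber grip (20 mm wide along rack x, 22 deep, 75 long) of the lever, 140 mm from the hinge axis; lever end at 170 mm. Lever down: points to rack -y, rising 0.1 rad. Rack frame, lever value q: x = 140, y = 125 - 140 cos(0.1+q), z = 80 + 140 sin(0.1+q) mm. Pinched across x it drags or slips if the tool does not turn with it; tilt the tool along or re-grip at each notch.
- lever (a joint): Lever angle, rad: 0 = fully down, keepers closed; grows as raised; hard stop 1.45. Notches near 0.43, 0.87 and 1.30 (highest). Starts down or in the first. Spring and weight pull it down (0.2 to 0.3 N m); passing a notch takes up to 4 N at the grip. Raise it 0.05 to 0.1 past a notch, let go, and it settles back into it. It goes down only while the release button is down.
- release (a joint): Release button travel in m: 0 = up, 0.010 = fully down; spring 2 N at the start to 4 N fully down. From about 0.007 on the pawl is out of the notches and the lever falls (about 1 s); if let up early the lever catches in a lower notch.
- button_top (a point): Centre of the top of the round steel release button, 28 mm diameter, at rack local (135, 199) mm, 110 mm above the table when up; standing 15 mm proud of its dark block (46 x 40 mm). It is pressed straight down.
- long_row: Fixed wooden row, the longer one, on the rack's plate. Origin: centre of its underside, 8 mm above the table; long axis = local y. Floor 14 mm above the origin; inside 166 x 54 mm; rim 16 mm above the floor, 4 mm thick: end walls, and side walls along the last 22 mm at each end only, the sides between open for the fingers.
- short_row: Fixed wooden row, the shorter, same build and axes, inside 126 x 54 mm.
- long_tube: Loose cardboard mailing tube, 150 mm long, 40 mm diameter, with white square end caps 46 x 46 mm, 10 mm thick, so that it does not roll. 90 g. Lies along its local x; origin: middle of its underside.
- long_tube_mid (a point): Centre of the long tube, 23 mm above its underside.
- short_tube: Like the long tube, but 110 mm long.
- short_tube_mid (a point): Centre of the short tube, 23 mm above its underside.
- tape_roll: Bystander: roll of clear tape lying flat, 100 mm diameter, 48 mm high. Leave alone. Origin: centre of its underside.
- jar: Bystander: glass jar with a steel lid, 84 mm diameter, 120 mm high. Leave alone. Origin: centre of its underside.
- carton: Bystander: closed cardboard carton 130 x 100 x 90 mm. Leave alone. Origin: centre of its underside.
Things that resemble listed ones, but are neither listed nor needed, are in the scene too. Leave any orange or pink look-alike of the short_tube alone. Leave any red or yellow look-alike of the long_tube alone.

How it is judged:
By the outcome, as a careful person would: the job done as asked, in the order asked, and still so for the second after the job is handed in, with the robot touching nothing.
It also fails if it takes over 72 s, if anything falls off the work surface, if the arm or the gripper's body presses on something with over 40 N, if the wrist force passes 120 N, or if a joint passes its speed limit or range.

## Robot

A 6-joint arm with a two-finger parallel gripper is mounted at the origin on the work surface. World frame = base frame: x ahead of the robot, y to its left, z up, the work surface at z = 0. Lengths are in m, angles in rad, forces in N, time in s.
With the tool pointing down it reaches from about 0.375 to 0.925 m from the base axis. Payload 5.7 kg.
Tool frame: the origin (TCP) lies between the finger pads; the fingertips stand 17 mm ahead of it and the grasp point (between the pads) lies 2 mm behind it; z points along the fingers, y is the line along which they close (so a half turn about z gives the same grasp; the last joint's range is limited). The gripper opens to 85 mm and grips with 20 to 120 N. Pads are 22 mm wide; open, the fingers measure 114 mm over their backs; the gripper's body (76 mm by 85 mm) begins 54 mm behind the grasp point. The pads swing forward as they close: fully open they stand 13 mm farther back than shut.
Start: joints at [-1.223, 0.359, 1.51, -0, 1.272, -0.115], TCP at [0.268, -0.537, 0.248] pointing down, gripper open.
Joint ranges: [-2.97, 2.97], [-1.01, 2.36], [0.21, 2.38], [-0.96, 4.11], [0.2, 2.71], [-2.98, 2.98]. Speed limits (rad/s): [2.39, 2.39, 3.14, 3.14, 3.14, 3.14].

## Interface

Orientations are given as a unit quaternion [w, x, y, z].
In Python, from rig import arm gives the robot as it stands.
- The arm moves only by the shell command python3 -m pendant 'ROWS' [FORCE]. ROWS is JSON, a list of rows, each an object with "turn": the turn, a rotation vector about the tool's x, y, z each as a share of 30 degrees, from -1 to 1, a list of three; "delta_pos": the shift along the tool's x, y, z each as a share of 150 mm, from -1 to 1, a list of three; "hand": the closure, from -1 (fully open) to 1 (shut). A call has 1 to 5 rows; each row is the pose to reach, as a shift and turn from the pose commanded when the call began, along the tool's axes at that moment; what a row does not reach only later rows make up. A row lasts 1/12 s, in which the tool goes at most 41.7 mm and 7.16 degrees, less where a joint would pass 70% of its speed; a pose out of reach is approached as far as the arm can. A call with a number of a shift or a turn outside -1 to 1 is refused whole. A call with a gripper value outside its range is refused whole. The fingers move at their own pace and stop on an object; FORCE is the grip in N (left out, the last holds). Time passes only in rows, so rows that repeat a pose let the fingers close. It gives the time, the measured TCP pose, the force, the opening and the grip force at its end, in the units of the state.
- arm.sense(): the state, without advancing time (a new reading comes with each control period).
- arm.get_image(name): name is "scene" or "top" or "wrist"; returns the picture (400x640x3 uint8, red, green, blue); there is no depth.
- arm.camera_params(name): a dict with "camera_matrix" (3x3 intrinsics, pixels), "rvec" (rotation vector, rad) and "tvec" (3), from world to camera coordinates, as OpenCV has them; the wrist camera has in their place "T_tool_cam" (4x4, takes a point from camera to tool coordinates, whose origin is the TCP and whose axes are the flange's). Camera axes: x right, y down, z forward; pixel columns grow to the right and rows downward; lengths in m; the calibration is good to about 2 mm. The wrist camera is an equidistant fisheye: a pixel r from the principal point sees the ray r / f radians off the axis. A picture is of the moment at which its call begins: read the wrist's pose just before it. camera_params takes no time and is no camera call.
- arm.close_job(): hands the job in; it is judged then, once.
Trained networks look in the newest picture that a camera, given by its name, has taken for a name from the list of things; names that differ only in an ending like _2 or _b are one class to them, and where a whole thing is asked for, a point or a joint stands for the part that bears it (a point fixed in the world has none). Each returns a list of dicts, best first, with "confidence" (0 to 1); they miss things now and then, are a little off and sometimes report something else, mostly with a low value. They report only what shows in the picture. A call takes as long as a camera call. They do not tell look-alikes from the thing itself.
- arm.outline_of(camera, label): "mask" (400x640 bool, what is visible of it) and "extent" ([left, top, right, bottom] in pixels, round what is visible of it).
- arm.spot_point(camera, label): "centre" ([row, column] in pixels: a listed point, or the origin of a listed thing).
The state is a dict: "time_s": time; "joint_positions": joint angles; "qd": joint speeds; "tau": joint torques, N m; "eef_pos": TCP position; "ee_rot": TCP orientation; "contact_force": force on the tool from outside, world axes, zero at the start; "torque": the same for the moment, N m; "gripper_width": finger opening in m; "finger_force": force on a finger pad.
Only numpy, scipy, OpenCV 4.12 (cv2) and the standard library are available. Lean on these libraries where they do the work, as an engineer would, in place of code of your own. Each camera call takes 0.05 s, during which the arm holds its last target. There are 200 camera calls.

## Working session

There is one attempt and no reset: what is moved stays moved. The work goes in short steps, Python scripts to look and compute and a shell command to move; the robot and the scene stay as the last step left them, time stands still between calls to the robot, and variables do not carry over. Pictures are saved under pics/ and viewed, at most 12 in all, crops included, and the job is handed in when it is done.

```bash
mkdir -p pics; ls; python3 - <<'E'
from rig import arm
import cv2,numpy as np
for n in("scene","top"):
    im=arm.get_image(n);cv2.imwrite(f"pics/{n}0.png",im[:,:,::-1])
    p=arm.camera_params(n);print(n,{k:np.round(v,3).tolist() for k,v in p.items()})
print({k:np.round(v,3).tolist() for k,v in arm.camera_params("wrist").items()})
for cam in("scene","top"):
  for l in("rack","long_row","short_row","long_tube","short_tube","long_tube_mid","short_tube_mid","lever_grip","button_top","shaft","jar","tape_roll","carton"):
    print(cam,l,[(np.round(d["centre"],1).tolist(),round(d["confidence"],2)) for d in arm.spot_point(cam,l)][:4])
print(arm.sense())
E
```

```text
pics
scene {'camera_matrix': [[489.511, 0.0, 330.275], [0.0, 489.511, 196.632], [0.0, 0.0, 1.0]], 'rvec': [1.493, 2.147, -0.806], 'tvec': [0.166, -0.259, 1.697]}
top {'camera_matrix': [[373.175, 0.0, 319.444], [0.0, 373.175, 201.994], [0.0, 0.0, 1.0]], 'rvec': [2.154, -2.212, 0.098], 'tvec': [0.008, 0.454, 1.442]}
{'camera_matrix': [[309.707, 0.0, 319.131], [0.0, 309.707, 198.321], [0.0, 0.0, 1.0]], 'T_tool_cam': [[0.001, -0.966, -0.26, 0.065], [1.0, 0.0, 0.001, -0.0], [-0.001, -0.26, 0.966, -0.126], [0.0, 0.0, 0.0, 1.0]]}
scene rack [([213.1, 265.5], 0.9), ([256.6, 437.2], 0.66)]
scene long_row [([228.3, 261.0], 0.75), ([254.8, 273.6], 0.48)]
scene short_row [([208.0, 273.3], 0.75)]
scene long_tube [([260.6, 433.3], 0.89), ([179.0, 462.4], 0.83), ([224.7, 513.6], 0.62)]
scene short_tube [([214.5, 429.8], 0.93), ([236.7, 382.6], 0.77), ([214.8, 269.0], 0.71), ([269.2, 497.1], 0.67)]
scene long_tube_mid [([177.1, 464.8], 0.94), ([221.2, 515.4], 0.92), ([254.2, 435.1], 0.72)]
scene short_tube_mid [([207.9, 429.9], 0.95), ([269.0, 494.9], 0.85), ([231.6, 388.2], 0.68)]
scene lever_grip 
[... 1128 characters left out ...]
itions': array([-1.22311264e+00,  3.58826116e-01,  1.51040283e+00, -1.18650458e-05,
        1.27250334e+00, -1.15103873e-01]), 'qd': array([-8.24641699e-04,  3.91327702e-04, -3.58781569e-03, -5.67004767e-05,
       -1.40619144e-03,  1.94699503e-04]), 'tau': array([-6.28810703e-04, -5.27596879e+01, -2.79046261e+01, -2.29155748e-04,
        1.83581775e-03, -2.18653520e-05]), 'eef_pos': array([ 0.26784275, -0.53686231,  0.24825013]), 'ee_rot': array([-6.86852371e-05,  9.73347297e-01,  2.29336075e-01, -1.37325782e-05]), 'contact_force': array([ 1.04357862, -0.1605438 , -0.40842173]), 'torque': array([0.00215433, 0.00167559, 0.00348287]), 'finger_force': 0.0, 'gripper_width': 0.08540039140407962}
```

View pics/scene0.png

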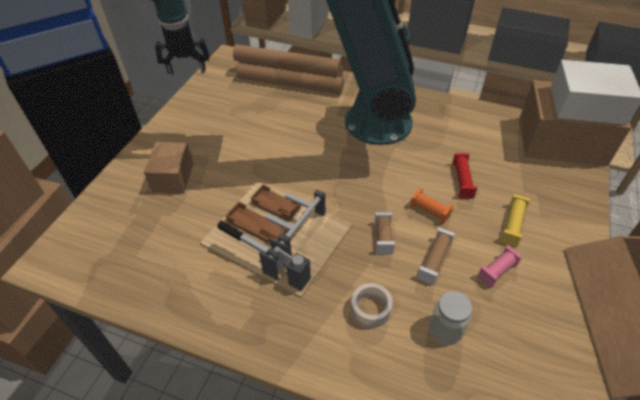

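View pics/top0.png

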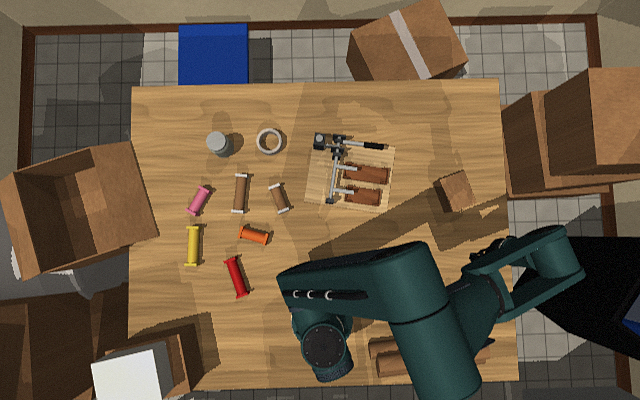

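The scene shows the rack at about (265,240), with the lever down or in its first notch. In the top view the grip is near (375,146) and the button near (318,140). The plain brown tubes are the targets: long at top (241,192), short at top (278,198). The red, yellow, orange and pink ones are look-alikes. Next I localise them and overlay a model to check.

```bash
cat > h.py <<'E'
from rig import arm
import cv2,numpy as np
from scipy.spatial.transform import Rotation as R
from scipy.optimize import least_squares
def cam(n):
    p=arm.camera_params(n);return p["camera_matrix"],np.array(p["rvec"],float),np.array(p["tvec"],float)
def proj(n,P):
    K,r,t=cam(n);return cv2.projectPoints(np.array(P,float).reshape(-1,3),r,t,np.array(K),None)[0].reshape(-1,2)
def onplane(n,rc,z):
    K,r,t=cam(n);Rm=cv2.Rodrigues(r)[0];c=-Rm.T@t.ravel();d=Rm.T@np.linalg.inv(K)@[rc[1],rc[0],1]
    return (c+d*(z-c[2])/d[2])
def rackW(p,L):
    L=np.array(L,float).reshape(-1,3)/1000;c,s=np.cos(p[2]),np.sin(p[2])
    return np.c_[p[0]+c*L[:,0]-s*L[:,1],p[1]+s*L[:,0]+c*L[:,1],L[:,2]]
def wristproj(P,s):
    p=arm.camera_params("wrist");T=np.eye(4);q=s["ee_rot"];T[:3,:3]=R.from_quat([q[1],q[2],q[3],q[0]]).as_matrix();T[:3,3]=s["eef_pos"]
    M=np.linalg.inv(T@np.array(p["T_tool_cam"]));C=np.array(P).reshape(-1,3)@M[:3,:3].T+M[:3,3]
    K=np.array(p["camera_matrix"]);th=np.arctan2(np.hypot(C[:,0],C[:,1]),C[:,2]);n=np.hypot(C[:,0],C[:,1])+1e-9
    return np.c_[K[0,2]+K[0,0]*th*C[:,0]/n,K[1,2]+K[1,1]*th*C[:,1]/n]
def tomove(s_pos,s_rot,target_pos,target_R):
    A=R.from_quat([s_rot[1],s_rot[2],s_rot[3],s_rot[0]])
    return A.inv().apply(np.array(target_pos)-s_pos)/.15, np.degrees((A.inv()*target_R).as_rotvec())/30
E
python3 - <<'E'
from h import *
print("button",onplane("top",(140.8,318.1),.11),onplane("scene",(261.2,295.1),.11))
print("rack",onplane("top",(186.2,363.1),0),onplane("scene",(213.1,265.5),0))
print("srow",onplane("top",(196.1,364.4),.008),onplane("scene",(208,273.3),.008))
print("lrow",onplane("top",(175,365.9),.008),onplane("scene",(228.3,261),.008))
print("grip",onplane("top",(149.7,373.6),.09),onplane("scene",(228.3,229.2),.09))
print("long",onplane("top",(191.5,241.2),.023),onplane("scene",(254.2,435.1),.023))
print("short",onplane("top",(196.5,281.3),.023),onplane("scene",(231.6,388.2),.023))
print("cart",onplane("scene",(178.6,172.7),0),"jar",onplane("scene",(327,445),0),"tape",onplane("scene",(311.5,371.4),0))
for c in("top","scene"):
  for l in("long_tube","short_tube","rack","lever","jar","tape_roll","carton"):
    arm.get_image(c) if 0 else 0
    for d in arm.outline_of(c,l)[:4]:
      m=d["mask"].astype(np.uint8)
      if m.sum()>20:
        r=cv2.minAreaRect(cv2.findNonZero(m));print(c,l,round(d["confidence"],2),d["extent"],np.round(r[0],1),np.round(r[1],1),round(r[2],1))
a=cv2.resize(arm.get_image("top")[120:215,225:400],None,fx=4.4,fy=4.4,interpolation=cv2.INTER_CUBIC)
cv2.imwrite("pics/t1.png",a[:,:,::-1])
E
```

```text
button [ 0.67511013 -0.00422517  0.11      ] [ 0.69559513 -0.01006016  0.11      ]
rack [ 0.51415408 -0.17945035  0.        ] [ 0.50617851 -0.19079404  0.        ]
srow [ 0.47367968 -0.18212096  0.008     ] [ 0.48644953 -0.17415026  0.008     ]
lrow [ 0.55763276 -0.19119693  0.008     ] [ 0.56648661 -0.17535996  0.008     ]
grip [ 0.64062918 -0.21266085  0.09      ] [ 0.64934412 -0.21763502  0.09      ]
long [0.50309669 0.30071575 0.023     ] [0.49327659 0.30401256 0.023     ]
short [0.47931628 0.14456857 0.023     ] [0.4641236  0.16606973 0.023     ]
cart [ 0.48110979 -0.51991756  0.        ] jar [0.67880899 0.37275782 0.        ] tape [0.70140333 0.1923987  0.        ]
top long_tube 0.92 [223.5, 257.6, 249.8, 297.2] [236.1 276.3] [39.8 13.9] 71.6
top long_tube 0.73 [230.9, 172.8, 246.9, 214.8] [239.5 193.1] [11.4 38.3] 7.1
top long_tube 0.63 [184.9, 225.0, 202.4, 267.2] [193.  245.4] [14.  39.6] 3.2
top short_tube 0.83 [241.0, 225.0, 265.0, 246.3] [253.1 234.8] [29.6 11.2] 14.0
top short_tube 0.74 [267.6, 182.7, 288.0, 212.5] [278.9 197.8] [29.7 12.1] 68.6
top short_tube 0.71 [186.
[... 681 characters left out ...]
rt_tube 0.98 [477.1, 245.2, 520.9, 286.5] [499. 266.] [22.4 46.2] 48.8
scene short_tube 0.74 [373.3, 210.6, 394.9, 255.0] [384.5 232. ] [42.5 18.3] 88.0
scene short_tube 0.6 [412.0, 191.4, 456.2, 226.2] [431.2 206.1] [41.6 21.5] 26.6
scene rack 0.87 [202.7, 178.1, 354.3, 300.9] [279.4 228.3] [116.8 110.6] 33.2
scene lever 0.82 [219.0, 192.5, 321.6, 266.4] [267.8 213.4] [81.4 76.9] 26.6
scene jar 0.97 [431.4, 289.9, 470.8, 343.6] [450.8 317.8] [37.9 54.7] 18.4
scene tape_roll 0.62 [351.6, 282.8, 394.6, 325.9] [371.5 305.5] [45. 41.] 90.0
scene tape_roll 0.36 [276.6, 254.7, 301.3, 267.2] [290.1 261.6] [11.4 26.5] 82.9
scene carton 0.86 [145.5, 144.3, 190.5, 192.5] [168.1 166.8] [47.3 51. ] 5.7
```

View pics/t1.png

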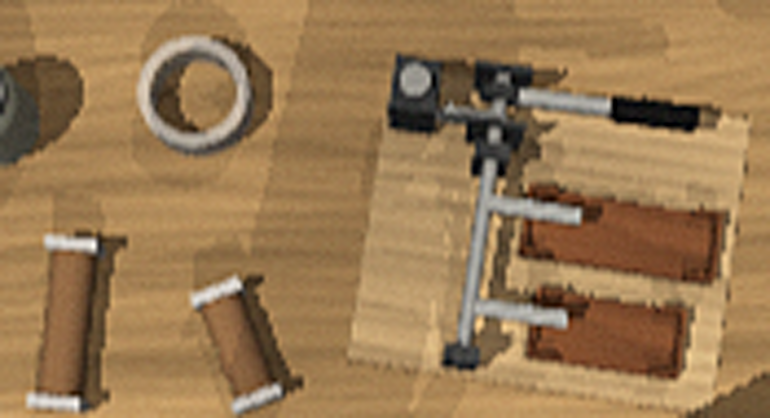

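The top crop (4.4x, origin (225,120)) shows the long row next to the lever, the button at crop (414,80) and the grip around (655,113). The brown tubes' end caps are clearly visible. I'll fit the poses from these points.

```bash
python3 - <<'E'
from h import *
px=lambda u:np.array(u,float)/4.4+[225-.4,120-.4]
L=[(135,199,110),(170,-105,8),(-100,-105,8),(-100,225,8),(-88,125,96),(76,87,38),(76,-87,38),(14,-87,38),(14,87,38),(-14,67,38),(-14,-67,38),(-76,-67,38),(-76,67,38)]
U=px([(414,78),(747,118),(712,408),(350,360),(461,348),(524,188),(724,212),(716,284),(519,252),(536,290),(686,306),(678,378),(526,357)])
f=lambda p:(proj("top",rackW(p,L))-U).ravel()
s=least_squares(f,[.51,-.18,-.0],loss="soft_l1");
if s.cost>50: s=least_squares(f,[.51,-.18,.2])
p=s.x;print("rack",p,s.cost);print(np.round(s.fun.reshape(-1,2),1).tolist())
g=px([(611,105),(700,116),(655,111)])
for q in(0,.43):
  print(q,(proj("top",rackW(p,[(140,125-r*np.cos(.1+q),80+r*np.sin(.1+q)) for r in(100,170,135)]))-g).round(1).tolist())
# scene prediction check
print("scene button",proj("scene",rackW(p,[(135,199,110)])),"grip q0/q.43",proj("scene",rackW(p,[(140,125-140*np.cos(.1+q),80+140*np.sin(.1+q)) for q in(0,.43)])))
np.save("rack.npy",p)
for n,l,ends in(("long",.15,[(71,244),(54,401)]),("short",.11,[(217,292),(258,398)])):
  P=[onplane("top",px(e)[::-1],.04) for e in ends];P=np.array(P);d=P[1]-P[0]
  print(n,P.mean(0),np.linalg.norm(d),"yaw",np.arctan2(d[1],d[0]))
for m in(("long",45),("short",-45)): print(m,rackW(p,[(m[1],0,22)]))
E
```

```text
rack [ 0.51957953 -0.17902045 -0.16947956] 3.601649442863413
[[-0.3, 0.5], [0.5, 0.1], [-0.2, 1.0], [-0.8, 0.0], [0.2, 1.4], [0.9, -1.0], [-0.3, -0.2], [-0.5, -0.9], [-0.1, 0.0], [0.1, -0.8], [0.3, 0.4], [0.0, -0.1], [0.2, -0.3]]
0 [[0.6, 0.9], [-1.0, 0.6], [-0.1, 0.7]]
0.43 [[-1.6, -2.2], [-3.9, -4.7], [-2.7, -3.6]]
scene button [[298.28466062 258.69727886]] grip q0/q.43 [[228.20839861 229.13168367]
 [230.56447712 218.23847187]]
long [0.49622727 0.30654926 0.04      ] 0.1390385383212819 yaw 3.024770914889661
short [0.47217663 0.15362611 0.04      ] 0.10030139441603766 yaw -2.793498014626475
('long', 45) [[ 0.5639348  -0.18661057  0.022     ]]
('short', -45) [[ 0.47522426 -0.17143033  0.022     ]]
```

Fit residuals are about 1 px. The lever is fully down (q=0), the rack yaw is -0.17, and the long row is at local x=+45. I'll work out the move to a pose above the grip.

```bash
cat >> h.py <<'E'
rk=np.load("rack.npy")
def down(yaw,tilt=0): # tool x at world angle yaw, z down; then turn about tool y
    return R.from_euler("z",yaw)*R.from_euler("x",np.pi)*R.from_euler("y",tilt)
def need(pos,yaw,tilt=0):
    s=arm.sense();d,t=tomove(s["eef_pos"],s["ee_rot"],pos,down(yaw,tilt))
    print("t",round(s["time_s"],2),"pos",s["eef_pos"].round(4),"w",round(s["gripper_width"],3),"F",s["contact_force"].round(1),"| delta",d.round(3),"turn",t.round(3))
def grip(q,r=140): return rackW(rk,[(140,125-r*np.cos(.1+q),80+r*np.sin(.1+q))])[0]
RY=rk[2]+np.pi/2
E
python3 -c "
from h import *
g=grip(0);print(g,RY);need(g+[0,0,.08],RY);need(g,RY)"
```

```text
[ 0.65516163 -0.21672986  0.09397668] 1.4013167685666403
t 2.15 pos [ 0.2679 -0.5369  0.2483] w 0.085 F [0.2 0.6 0.2] | delta [ 3.263 -0.757  0.495] turn [-0.     0.    -1.792]
t 2.15 pos [ 0.2679 -0.5369  0.2483] w 0.085 F [0.2 0.6 0.2] | delta [ 3.263 -0.757  1.029] turn [-0.     0.    -1.792]
```

```bash
python3 -m pendant '[{"turn":[0,0,0],"delta_pos":[1,-0.24,0],"hand":-1},{"turn":[0,0,0],"delta_pos":[1,-0.24,0],"hand":-1},{"turn":[0,0,0],"delta_pos":[1,-0.24,0],"hand":-1},{"turn":[0,0,0],"delta_pos":[1,-0.24,0],"hand":-1}]' 40
python3 -m pendant '[{"turn":[0,0,0],"delta_pos":[1,-0.24,0],"hand":-1},{"turn":[0,0,0],"delta_pos":[1,-0.24,0],"hand":-1},{"turn":[0,0,0],"delta_pos":[1,-0.24,0],"hand":-1},{"turn":[0,0,0],"delta_pos":[1,-0.24,0],"hand":-1}]'
python3 -m pendant '[{"turn":[0,0,-0.9],"delta_pos":[1,-0.24,0.2],"hand":-1},{"turn":[0,0,-0.9],"delta_pos":[1,-0.24,0.2],"hand":-1},{"turn":[0,0,-0.9],"delta_pos":[1,-0.24,0.2],"hand":-1},{"turn":[0,0,-0.9],"delta_pos":[1,-0.24,0.2],"hand":-1},{"turn":[0,0,-0.9],"delta_pos":[1,-0.24,0.2],"hand":-1}]'
python3 -c "
from h import *
need(grip(0)+[0,0,.08],RY)"
```

```text
time_s: 2.48
eef_pos: [0.3879, -0.4355, 0.2483]
ee_rot: [-0.0, 0.973, 0.229, 0.001]
contact_force: [-1.0, -0.1, 0.1]
gripper_width: 0.0854
finger_force: 0.0
time_s: 2.82
eef_pos: [0.5065, -0.336, 0.2484]
ee_rot: [-0.0, 0.973, 0.23, 0.001]
contact_force: [-1.0, -0.2, -0.4]
gripper_width: 0.0851
finger_force: 0.0
time_s: 3.23
eef_pos: [0.6261, -0.2345, 0.2166]
ee_rot: [-0.001, 0.891, 0.454, 0.001]
contact_force: [-0.1, 0.0, 0.2]
gripper_width: 0.0854
finger_force: 0.0
t 3.23 pos [ 0.6261 -0.2345  0.2166] w 0.085 F [-0.1  0.   0.2] | delta [0.209 0.088 0.285] turn [-0.    -0.006 -0.875]
```

Next I finish at the hover pose, then use the wrist camera to check the fit from here.

```bash
python3 -m pendant '[{"turn":[0,0,-0.875],"delta_pos":[0.21,0.09,0.2],"hand":-1},{"turn":[0,0,-0.875],"delta_pos":[0.21,0.09,0.2],"hand":-1},{"turn":[0,0,-0.875],"delta_pos":[0.21,0.09,0.2],"hand":-1},{"turn":[0,0,-0.875],"delta_pos":[0.21,0.09,0.2],"hand":-1},{"turn":[0,0,-0.875],"delta_pos":[0.21,0.09,0.2],"hand":-1}]' >/dev/null
python3 -m pendant '[{"turn":[0,0,0],"delta_pos":[0,0,0],"hand":-1},{"turn":[0,0,0],"delta_pos":[0,0,0],"hand":-1}]'
python3 - <<'E'
from h import *
s=arm.sense();im=arm.get_image("wrist")[:,:,::-1].copy()
P=rackW(rk,[(135,199,110),(170,-105,8),(-100,-105,8),(76,87,38),(76,-87,38),(14,-87,38),(14,87,38),(-14,67,38),(-14,-67,38),(-76,-67,38),(-76,67,38)])
P=np.r_[P,[grip(0,r) for r in(102.5,140,170)]]
for u in wristproj(P,s): cv2.circle(im,tuple(int(round(v)) for v in u),3,(0,255,0),1)
cv2.imwrite("pics/w1.png",im);need(grip(0),RY)
E
```

```text
time_s: 3.82
eef_pos: [0.6517, -0.2224, 0.1885]
ee_rot: [0.0, 0.768, 0.64, 0.0]
contact_force: [-0.2, 0.7, 0.2]
gripper_width: 0.0856
finger_force: 0.0
t 3.87 pos [ 0.6518 -0.2223  0.1886] w 0.085 F [-0.9 -0.9 -0.5] | delta [0.041 0.015 0.631] turn [ 0.001  0.    -0.023]
```

View pics/w1.png

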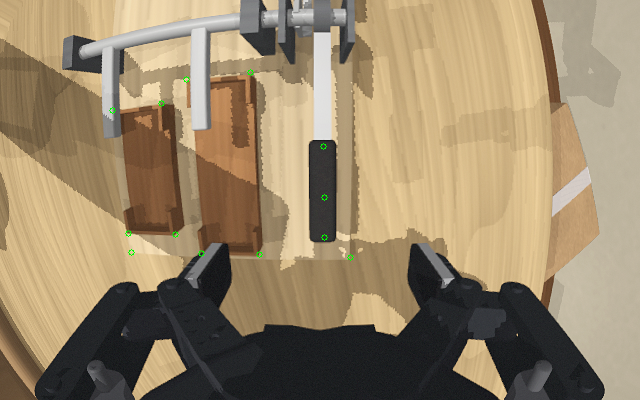

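The model overlay matches the wrist picture to about 2 px: grip at (323,197) and row rims on their corners. I descend, close and lift through the first notch along the arc. First, the arc rows.

```bash
python3 -m pendant '[{"turn":[0,0,-0.02],"delta_pos":[0.04,0.015,0.63],"hand":-1},{"turn":[0,0,-0.02],"delta_pos":[0.04,0.015,0.63],"hand":-1},{"turn":[0,0,-0.02],"delta_pos":[0.04,0.015,0.63],"hand":-1},{"turn":[0,0,-0.02],"delta_pos":[0.04,0.015,0.63],"hand":-1},{"turn":[0,0,-0.02],"delta_pos":[0.04,0.015,0.63],"hand":0}]' 40 >/dev/null
python3 -m pendant '[{"turn":[0,0,0],"delta_pos":[0,0,0],"hand":1},{"turn":[0,0,0],"delta_pos":[0,0,0],"hand":1},{"turn":[0,0,0],"delta_pos":[0,0,0],"hand":1},{"turn":[0,0,0],"delta_pos":[0,0,0],"hand":1},{"turn":[0,0,0],"delta_pos":[0,0,0],"hand":1}]'
python3 -c "
from h import *
need(grip(0),RY)
for a,b in((0,.52),(.43,.96),(.87,1.39)):
  for k in range(1,6):
    A,B=.1+a,.1+a+(b-a)*k/5;print((140*np.array([np.cos(A)-np.cos(B),0,np.sin(A)-np.sin(B)])/150).round(3),'turn',round(-np.degrees(B-A)/30,3))
"
```

```text
time_s: 4.7
eef_pos: [0.6552, -0.2168, 0.095]
ee_rot: [0.0, 0.764, 0.645, 0.0]
contact_force: [-3.3, 0.1, 4.3]
gripper_width: 0.019
finger_force: 44.0
t 4.7 pos [ 0.6552 -0.2168  0.095 ] w 0.019 F [-3.3  0.1  4.3] | delta [ 0.001 -0.     0.007] turn [0.001 0.001 0.002]
[ 0.015  0.    -0.096] turn -0.199
[ 0.039  0.    -0.19 ] turn -0.397
[ 0.073  0.    -0.281] turn -0.596
[ 0.117  0.    -0.367] turn -0.795
[ 0.169  0.    -0.449] turn -0.993
[ 0.054  0.    -0.083] turn -0.202
[ 0.117  0.    -0.159] turn -0.405
[ 0.188  0.    -0.228] turn -0.607
[ 0.265  0.    -0.29 ] turn -0.81
[ 0.349  0.    -0.342] turn -1.012
[ 0.083  0.    -0.051] turn -0.199
[ 0.17   0.    -0.092] turn -0.397
[ 0.262  0.    -0.125] turn -0.596
[ 0.356  0.    -0.148] turn -0.795
[ 0.452  0.    -0.16 ] turn -0.993
```

```bash
python3 -m pendant '[{"turn":[0,-0.2,0],"delta_pos":[0.015,0,-0.096],"hand":1},{"turn":[0,-0.4,0],"delta_pos":[0.04,0,-0.19],"hand":1},{"turn":[0,-0.6,0],"delta_pos":[0.073,0,-0.28],"hand":1},{"turn":[0,-0.8,0],"delta_pos":[0.117,0,-0.367],"hand":1},{"turn":[0,-1,0],"delta_pos":[0.169,0,-0.449],"hand":1}]'
python3 -m pendant '[{"turn":[0,0,0],"delta_pos":[0,0,0],"hand":1},{"turn":[0,0,0],"delta_pos":[0,0,0],"hand":1}]'
python3 -c "
from h import *
need(grip(.52),RY,-.52)
s=arm.sense();print(s['joint_positions'].round(2))"
```

```text
time_s: 5.12
eef_pos: [0.6596, -0.1917, 0.1625]
ee_rot: [0.169, 0.738, 0.622, -0.199]
contact_force: [-1.3, -0.1, -7.3]
gripper_width: 0.0192
finger_force: 42.5
time_s: 5.28
eef_pos: [0.6599, -0.1908, 0.1623]
ee_rot: [0.168, 0.737, 0.624, -0.198]
contact_force: [-1.4, -3.0, 1.4]
gripper_width: 0.0195
finger_force: 43.6
t 5.28 pos [ 0.6599 -0.1908  0.1623] w 0.02 F [-1.4 -3.   1.4] | delta [-0.002 -0.002  0.009] turn [0.004 0.012 0.006]
[-0.12  0.61  1.43 -0.57  1.19  0.29]
```

```bash
python3 -m pendant '[{"turn":[0,0,0],"delta_pos":[0,0,0],"hand":-0.3},{"turn":[0,0,0],"delta_pos":[0,0,0],"hand":-0.3},{"turn":[0,0,0],"delta_pos":[0,0,0],"hand":-0.3},{"turn":[0,0,0],"delta_pos":[0,0,0],"hand":-0.3}]'
python3 - <<'E'
from h import *
need(grip(.43),RY)
print("scene grip pred",[ (q,proj("scene",[grip(q)]).round(0).tolist(), proj("top",[grip(q)]).round(0).tolist()) for q in(0,.43)])
for c in("scene","top"):
  cv2.imwrite("pics/x.png",arm.get_image(c)); print([(np.round(d["centre"]),d["confidence"]) for d in arm.spot_point(c,"lever_grip")])
E
```

```text
time_s: 5.62
eef_pos: [0.6593, -0.1918, 0.1611]
ee_rot: [0.167, 0.738, 0.623, -0.197]
contact_force: [-0.2, -0.1, -0.1]
gripper_width: 0.0553
finger_force: 0.0
t 5.62 pos [ 0.6593 -0.1918  0.1611] w 0.055 F [-0.2 -0.1 -0.1] | delta [-0.005  0.001  0.082] turn [0.001 0.998 0.001]
scene grip pred [(0, [[228.0, 229.0]], [[375.0, 146.0]]), (0.43, [[231.0, 218.0]], [[372.0, 141.0]])]
[(array([218., 231.]), 0.77), (array([328., 447.]), 0.43)]
[(array([140., 370.]), 0.77)]
```

The scene camera detects the grip at (231,218), which is exactly where q=0.43 predicts it. The lever is in notch 1. I re-grip and go for notch 2.

```bash
python3 -m pendant '[{"turn":[0,1,0],"delta_pos":[0,0,0.08],"hand":-0.3},{"turn":[0,1,0],"delta_pos":[0,0,0.08],"hand":-0.3},{"turn":[0,1,0],"delta_pos":[0,0,0.08],"hand":-0.3},{"turn":[0,1,0],"delta_pos":[0,0,0.08],"hand":-0.3},{"turn":[0,1,0],"delta_pos":[0,0,0.08],"hand":-0.3}]' >/dev/null
python3 -m pendant '[{"turn":[0,0,0],"delta_pos":[0,0,0],"hand":1},{"turn":[0,0,0],"delta_pos":[0,0,0],"hand":1},{"turn":[0,0,0],"delta_pos":[0,0,0],"hand":1},{"turn":[0,0,0],"delta_pos":[0,0,0],"hand":1},{"turn":[0,0,0],"delta_pos":[0,0,0],"hand":1}]'
python3 -c "
from h import *
need(grip(.43),RY)"
python3 -m pendant '[{"turn":[0,-0.2,0],"delta_pos":[0.054,0,-0.083],"hand":1},{"turn":[0,-0.4,0],"delta_pos":[0.117,0,-0.159],"hand":1},{"turn":[0,-0.6,0],"delta_pos":[0.188,0,-0.228],"hand":1},{"turn":[0,-0.8,0],"delta_pos":[0.265,0,-0.29],"hand":1},{"turn":[0,-1,0],"delta_pos":[0.349,0,-0.342],"hand":1}]'
python3 -m pendant '[{"turn":[0,0,0],"delta_pos":[0,0,0],"hand":1},{"turn":[0,0,0],"delta_pos":[0,0,0],"hand":1}]'
python3 -c "
from h import *
need(grip(.96),RY,-.52)"
python3 -m pendant '[{"turn":[0,0,0],"delta_pos":[0,0,0],"hand":-0.3},{"turn":[0,0,0],"delta_pos":[0,0,0],"hand":-0.3},{"turn":[0,0,0],"delta_pos":[0,0,0],"hand":-0.3},{"turn":[0,0,0],"delta_pos":[0,0,0],"hand":-0.3}]'
python3 - <<'E'
from h import *
need(grip(.87),RY)
print("pred",[ (q,proj("scene",[grip(q)]).round(0).tolist(), proj("top",[grip(q)]).round(0).tolist()) for q in(.43,.87)])
for c in("scene","top"):
  arm.get_image(c); print([(np.round(d["centre"]),d["confidence"]) for d in arm.spot_point(c,"lever_grip")])
E
```

```text
time_s: 6.65
eef_pos: [0.6587, -0.1969, 0.1508]
ee_rot: [0.0, 0.764, 0.646, -0.001]
contact_force: [-0.4, -2.8, 1.1]
gripper_width: 0.0191
finger_force: 43.6
t 6.65 pos [ 0.6587 -0.1969  0.1508] w 0.019 F [-0.4 -2.8  1.1] | delta [-0.011 -0.001  0.   ] turn [0.    0.003 0.005]
time_s: 7.07
eef_pos: [0.6681, -0.1442, 0.2023]
ee_rot: [0.169, 0.737, 0.623, -0.198]
contact_force: [3.7, -1.3, -14.0]
gripper_width: 0.0193
finger_force: 42.3
time_s: 7.23
eef_pos: [0.6684, -0.1429, 0.2022]
ee_rot: [0.168, 0.736, 0.625, -0.198]
contact_force: [2.2, -1.3, -0.7]
gripper_width: 0.0193
finger_force: 44.1
t 7.23 pos [ 0.6684 -0.1429  0.2022] w 0.019 F [ 2.2 -1.3 -0.7] | delta [-0.024 -0.004  0.014] turn [0.007 0.009 0.011]
time_s: 7.57
eef_pos: [0.6666, -0.1466, 0.2018]
ee_rot: [0.166, 0.738, 0.623, -0.198]
contact_force: [-0.2, 0.4, 0.4]
gripper_width: 0.0555
finger_force: 0.0
t 7.57 pos [ 0.6666 -0.1466  0.2018] w 0.055 F [-0.2  0.4  0.4] | delta [-0.042  0.004  0.073] turn [-0.001  0.998  0.   ]
pred [(0.43, [[231.0, 218.0]], [[372.0, 141.0]]), (0.87, [[242.0, 213.0]], [[362.0, 136.0]])]
[(array([211., 245.]), 0.83)]
[(array([138., 359.]), 0.65)]
```

Notch 2 is confirmed. Now the third notch.

```bash
python3 -m pendant '[{"turn":[0,1,0],"delta_pos":[-0.04,0,0.07],"hand":-0.3},{"turn":[0,1,0],"delta_pos":[-0.04,0,0.07],"hand":-0.3},{"turn":[0,1,0],"delta_pos":[-0.04,0,0.07],"hand":-0.3},{"turn":[0,1,0],"delta_pos":[-0.04,0,0.07],"hand":-0.3},{"turn":[0,1,0],"delta_pos":[-0.04,0,0.07],"hand":-0.3}]' >/dev/null
python3 -m pendant '[{"turn":[0,0,0],"delta_pos":[0,0,0],"hand":1},{"turn":[0,0,0],"delta_pos":[0,0,0],"hand":1},{"turn":[0,0,0],"delta_pos":[0,0,0],"hand":1},{"turn":[0,0,0],"delta_pos":[0,0,0],"hand":1},{"turn":[0,0,0],"delta_pos":[0,0,0],"hand":1}]'
python3 -c "
from h import *
need(grip(.87),RY)"
python3 -m pendant '[{"turn":[0,-0.2,0],"delta_pos":[0.083,0,-0.051],"hand":1},{"turn":[0,-0.4,0],"delta_pos":[0.17,0,-0.092],"hand":1},{"turn":[0,-0.6,0],"delta_pos":[0.262,0,-0.125],"hand":1},{"turn":[0,-0.8,0],"delta_pos":[0.356,0,-0.148],"hand":1},{"turn":[0,-1,0],"delta_pos":[0.445,0,-0.16],"hand":1}]'
python3 -m pendant '[{"turn":[0,0,0],"delta_pos":[0,0,0],"hand":1},{"turn":[0,0,0],"delta_pos":[0,0,0],"hand":1}]'
python3 -c "
from h import *
need(grip(1.39),RY,-.52)"
python3 -m pendant '[{"turn":[0,0,0],"delta_pos":[0,0,0],"hand":-0.3},{"turn":[0,0,0],"delta_pos":[0,0,0],"hand":-0.3},{"turn":[0,0,0],"delta_pos":[0,0,0],"hand":-0.3},{"turn":[0,0,0],"delta_pos":[0,0,0],"hand":-0.3}]'
python3 - <<'E'
from h import *
need(grip(1.3),RY)
print("pred",[ (q,proj("scene",[grip(q)]).round(0).tolist(), proj("top",[grip(q)]).round(0).tolist()) for q in(.87,1.3,1.39)])
for c in("scene","top"):
  arm.get_image(c); print([(np.round(d["centre"]),d["confidence"]) for d in arm.spot_point(c,"lever_grip")])
E
```

```text
time_s: 8.6
eef_pos: [0.6661, -0.1551, 0.1958]
ee_rot: [0.001, 0.763, 0.646, -0.0]
contact_force: [3.3, -2.6, -0.9]
gripper_width: 0.0194
finger_force: 44.4
t 8.6 pos [ 0.6661 -0.1551  0.1958] w 0.019 F [ 3.3 -2.6 -0.9] | delta [-0.016 -0.003  0.002] turn [0.001 0.003 0.006]
time_s: 9.02
eef_pos: [0.678, -0.0884, 0.2188]
ee_rot: [0.17, 0.737, 0.624, -0.198]
contact_force: [8.9, -4.5, -22.5]
gripper_width: 0.0193
finger_force: 42.1
time_s: 9.18
eef_pos: [0.6785, -0.0862, 0.2183]
ee_rot: [0.168, 0.736, 0.626, -0.197]
contact_force: [7.8, -0.7, -6.2]
gripper_width: 0.0197
finger_force: 44.7
t 9.18 pos [ 0.6785 -0.0862  0.2183] w 0.02 F [ 7.8 -0.7 -6.2] | delta [-0.031 -0.007  0.008] turn [0.009 0.008 0.013]
time_s: 9.52
eef_pos: [0.6762, -0.0903, 0.2201]
ee_rot: [0.167, 0.738, 0.623, -0.198]
contact_force: [0.5, 0.5, 0.3]
gripper_width: 0.0554
finger_force: 0.0
t 9.52 pos [ 0.6762 -0.0903  0.2201] w 0.055 F [0.5 0.5 0.3] | delta [-0.066  0.004  0.055] turn [-0.     1.     0.002]
pred [(0.87, [[242.0, 213.0]], [[362.0, 136.0]]), (1.3, [[259.0, 217.0]], [[347.0, 132.0]]), (1.39, [[264.0, 218.0]], [[343.0, 132.0]])]
[(array([215., 258.]), 0.84)]
[(array([134., 346.]), 0.91)]
```

Detections agree with q=1.30, so the lever holds in its highest notch. I retract along the tool axis and level the tool.

```bash
python3 -m pendant '[{"turn":[0,0,0],"delta_pos":[0,0,-0.8],"hand":-1},{"turn":[0,0,0],"delta_pos":[0,0,-0.8],"hand":-1},{"turn":[0,0,0],"delta_pos":[0,0,-0.8],"hand":-1},{"turn":[0,0,0],"delta_pos":[0,0,-0.8],"hand":-1}]' >/dev/null
python3 -m pendant '[{"turn":[0,1,0],"delta_pos":[0.5,0,0],"hand":-1},{"turn":[0,1,0],"delta_pos":[0.5,0,0],"hand":-1},{"turn":[0,1,0],"delta_pos":[0.5,0,0],"hand":-1},{"turn":[0,1,0],"delta_pos":[0.5,0,0],"hand":-1},{"turn":[0,1,0],"delta_pos":[0.5,0,0],"hand":-1}]'
python3 -c "
from h import *
need([.47,.26,.25],.35);need([.47,.26,.25],-.117);"
```

```text
time_s: 10.47
eef_pos: [0.6976, 0.03, 0.2873]
ee_rot: [-0.0, 0.765, 0.644, 0.002]
contact_force: [0.2, -1.6, -0.3]
gripper_width: 0.0851
finger_force: 0.0
t 10.47 pos [0.6976 0.03   0.2873] w 0.085 F [ 0.2 -1.6 -0.3] | delta [ 1.251 -1.758  0.25 ] turn [-0.    -0.009  2.004]
t 10.47 pos [0.6976 0.03   0.2873] w 0.085 F [ 0.2 -1.6 -0.3] | delta [ 1.251 -1.758  0.25 ] turn [-0.003 -0.009  2.896]
```

```bash
python3 -m pendant '[{"turn":[0,0,0],"delta_pos":[0.7,-1,0.1],"hand":-1},{"turn":[0,0,0],"delta_pos":[0.7,-1,0.1],"hand":-1},{"turn":[0,0,0],"delta_pos":[0.7,-1,0.1],"hand":-1},{"turn":[0,0,0],"delta_pos":[0.7,-1,0.1],"hand":-1},{"turn":[0,0,0],"delta_pos":[0.7,-1,0.1],"hand":-1}]' >/dev/null
python3 -m pendant '[{"turn":[0,0,1],"delta_pos":[0.55,-0.76,0.1],"hand":-1},{"turn":[0,0,1],"delta_pos":[0.55,-0.76,0.1],"hand":-1},{"turn":[0,0,1],"delta_pos":[0.55,-0.76,0.1],"hand":-1},{"turn":[0,0,1],"delta_pos":[0.55,-0.76,0.1],"hand":-1},{"turn":[0,0,1],"delta_pos":[0.55,-0.76,0.1],"hand":-1}]' >/dev/null
python3 -m pendant '[{"turn":[0,0,1],"delta_pos":[0,0,0],"hand":-1},{"turn":[0,0,1],"delta_pos":[0,0,0],"hand":-1},{"turn":[0,0,1],"delta_pos":[0,0,0],"hand":-1},{"turn":[0,0,1],"delta_pos":[0,0,0],"hand":-1},{"turn":[0,0,1],"delta_pos":[0,0,0],"hand":-1}]' >/dev/null
python3 -m pendant '[{"turn":[0,0,0.9],"delta_pos":[0,0,0],"hand":-1},{"turn":[0,0,0.9],"delta_pos":[0,0,0],"hand":-1},{"turn":[0,0,0.9],"delta_pos":[0,0,0],"hand":-1},{"turn":[0,0,0.9],"delta_pos":[0,0,0],"hand":-1},{"turn":[0,0,0.9],"delta_pos":[0,0,0],"hand":-1}]'
python3 -m pendant '[{"turn":[0,0,0],"delta_pos":[0,0,0],"hand":-1},{"turn":[0,0,0],"delta_pos":[0,0,0],"hand":-1}]' >/dev/null
python3 - <<'E'
from h import *
s=arm.sense();im=arm.get_image("wrist")[:,:,::-1].copy();cv2.imwrite("pics/w2raw.png",im)
for l in("long_tube_mid","short_tube_mid"):
  print(l,[(np.round(d["centre"],1),round(d["confidence"],2)) for d in arm.spot_point("wrist",l)])
for nm,c,yaw,L in(("l",(.496,.3065),-.117,.15),("s",(.472,.1536),.348,.11)):
  a=np.array([np.cos(yaw),np.sin(yaw)]);b=np.array([-a[1],a[0]])
  P=[(*(np.array(c)+i*a*L/2+j*b*.023),.046) for i in(-1,1) for j in(-1,1)]+[(*c,.043)]
  uv=wristproj(P,s);print(nm,uv.round(0).tolist())
  for u in uv: cv2.circle(im,tuple(int(round(v)) for v in u),3,(0,255,0),1)
cv2.imwrite("pics/w2.png",im);need([.496,.3065,.25],-.117)
E
```

```text
time_s: 12.13
eef_pos: [0.4688, 0.2617, 0.2564]
ee_rot: [0.001, 0.998, -0.058, 0.0]
contact_force: [0.4, 0.5, -0.5]
gripper_width: 0.0853
finger_force: 0.0
long_tube_mid [(array([151.9, 277.4]), 0.72)]
short_tube_mid [(array([165.7, 407.1]), 0.76), (array([117.1, 585.6]), 0.69), (array([188.9, 162. ]), 0.65), (array([277.9, 336.4]), 0.63)]
l [[297.0, 221.0], [257.0, 220.0], [296.0, 87.0], [254.0, 89.0], [275.0, 156.0]]
s [[446.0, 197.0], [412.0, 213.0], [412.0, 110.0], [375.0, 127.0], [412.0, 163.0]]
t 12.45 pos [0.4686 0.2619 0.2564] w 0.085 F [-0.3 -0.2 -0.9] | delta [ 0.148 -0.316  0.043] turn [ 0.    -0.     0.006]
```

View pics/w2.png

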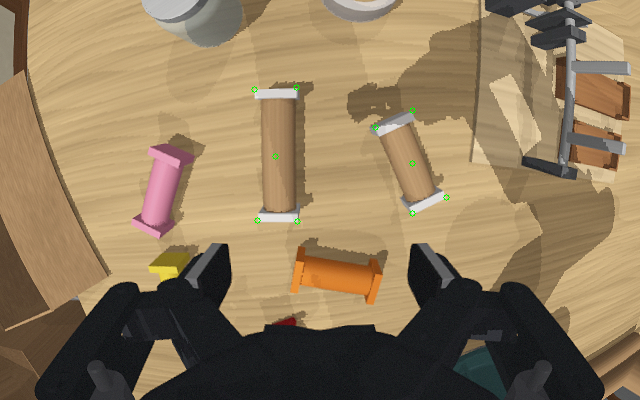

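The tube caps match the predictions within 1–2 px (long caps near (276,93) and (278,217); short caps near (393,122) and (428,203)). I pick up the long tube.

```bash
python3 -m pendant '[{"turn":[0,0,0],"delta_pos":[0.148,-0.313,0.7],"hand":-1},{"turn":[0,0,0],"delta_pos":[0.148,-0.313,0.7],"hand":-1},{"turn":[0,0,0],"delta_pos":[0.148,-0.313,0.7],"hand":-1},{"turn":[0,0,0],"delta_pos":[0.148,-0.313,0.7],"hand":-1}]' 40 >/dev/null
python3 -m pendant '[{"turn":[0,0,0],"delta_pos":[0,0,0.83],"hand":-1},{"turn":[0,0,0],"delta_pos":[0,0,0.83],"hand":-1},{"turn":[0,0,0],"delta_pos":[0,0,0.83],"hand":-1},{"turn":[0,0,0],"delta_pos":[0,0,0.83],"hand":-1},{"turn":[0,0,0],"delta_pos":[0,0,0.83],"hand":-1}]'
python3 -m pendant '[{"turn":[0,0,0],"delta_pos":[0,0,0],"hand":1},{"turn":[0,0,0],"delta_pos":[0,0,0],"hand":1},{"turn":[0,0,0],"delta_pos":[0,0,0],"hand":1},{"turn":[0,0,0],"delta_pos":[0,0,0],"hand":1},{"turn":[0,0,0],"delta_pos":[0,0,0],"hand":1}]' 25
python3 -c "
from h import *
need([.496,.3065,.027],-.117);need([.496,.3065,.25],-.117)"
```

```text
time_s: 13.2
eef_pos: [0.4945, 0.305, 0.0262]
ee_rot: [0.001, 0.998, -0.058, -0.002]
contact_force: [-0.2, 1.3, 0.9]
gripper_width: 0.0857
finger_force: 0.0
time_s: 13.62
eef_pos: [0.4977, 0.3067, 0.0296]
ee_rot: [-0.001, 0.998, -0.058, 0.002]
contact_force: [-0.8, -1.6, 10.1]
gripper_width: 0.039
finger_force: 24.0
t 13.62 pos [0.4977 0.3067 0.0296] w 0.039 F [-0.8 -1.6 10.1] | delta [-0.011  0.003  0.017] turn [-0.004 -0.007  0.003]
t 13.62 pos [0.4977 0.3067 0.0296] w 0.039 F [-0.8 -1.6 10.1] | delta [-5.000e-03 -1.000e-03 -1.469e+00] turn [-0.004 -0.007  0.003]
```

```bash
python3 -m pendant '[{"turn":[0,0,0],"delta_pos":[0,0,-0.25],"hand":1},{"turn":[0,0,0],"delta_pos":[0,0,-0.5],"hand":1},{"turn":[0,0,0],"delta_pos":[0,0,-0.75],"hand":1},{"turn":[0,0,0],"delta_pos":[0,0,-1],"hand":1}]'
python3 -m pendant '[{"turn":[0,0,-0.2],"delta_pos":[0,0.14,-0.1],"hand":1},{"turn":[0,0,-0.4],"delta_pos":[0,0.28,-0.2],"hand":1},{"turn":[0,0,-0.6],"delta_pos":[0,0.42,-0.3],"hand":1},{"turn":[0,0,-0.8],"delta_pos":[0,0.56,-0.4],"hand":1},{"turn":[0,0,-1],"delta_pos":[0,0.7,-0.5],"hand":1}]'
python3 -m pendant '[{"turn":[0,0,-0.2],"delta_pos":[0,0,0],"hand":1},{"turn":[0,0,-0.4],"delta_pos":[0,0,0],"hand":1},{"turn":[0,0,-0.6],"delta_pos":[0,0,0],"hand":1},{"turn":[0,0,-0.8],"delta_pos":[0,0,0],"hand":1},{"turn":[0,0,-1],"delta_pos":[0,0,0],"hand":1}]'
python3 -c "
from h import *
print(rackW(rk,[(45,0,0)]));need([*rackW(rk,[(45,0,0)])[0][:2],.25],RY)"
```

```text
time_s: 13.95
eef_pos: [0.4957, 0.3059, 0.1796]
ee_rot: [-0.0, 0.998, -0.058, 0.0]
contact_force: [1.0, 0.2, -1.3]
gripper_width: 0.0391
finger_force: 26.6
time_s: 14.37
eef_pos: [0.4834, 0.2008, 0.2538]
ee_rot: [-0.0, 0.979, 0.205, 0.001]
contact_force: [0.4, -0.2, -1.0]
gripper_width: 0.0391
finger_force: 26.8
time_s: 14.78
eef_pos: [0.4837, 0.2015, 0.2531]
ee_rot: [0.0, 0.892, 0.451, 0.001]
contact_force: [0.1, -0.1, -0.4]
gripper_width: 0.0393
finger_force: 26.8
[[ 0.5639348  -0.18661057  0.        ]]
t 14.78 pos [0.4837 0.2015 0.2531] w 0.039 F [ 0.1 -0.1 -0.4] | delta [-1.767  1.964  0.02 ] turn [ 0.002 -0.002 -0.888]
```

```bash
python3 -m pendant '[{"turn":[0,0,-0.18],"delta_pos":[-0.12,0.13,0],"hand":1},{"turn":[0,0,-0.36],"delta_pos":[-0.24,0.26,0],"hand":1},{"turn":[0,0,-0.54],"delta_pos":[-0.36,0.4,0],"hand":1},{"turn":[0,0,-0.71],"delta_pos":[-0.48,0.53,0],"hand":1},{"turn":[0,0,-0.888],"delta_pos":[-0.6,0.66,0],"hand":1}]'
python3 -c "
from h import *
need([*rackW(rk,[(45,0,0)])[0][:2],.25],RY)"
```

```text
time_s: 15.2
eef_pos: [0.5096, 0.0693, 0.253]
ee_rot: [0.0, 0.764, 0.645, 0.001]
contact_force: [0.3, 0.4, -0.6]
gripper_width: 0.0389
finger_force: 26.7
t 15.2 pos [0.5096 0.0693 0.253 ] w 0.039 F [ 0.3  0.4 -0.6] | delta [-1.62   0.645  0.021] turn [ 0.003 -0.001 -0.   ]
```

```bash
python3 -m pendant '[{"turn":[0,0,0],"delta_pos":[-0.2,0.08,0],"hand":1},{"turn":[0,0,0],"delta_pos":[-0.4,0.16,0],"hand":1},{"turn":[0,0,0],"delta_pos":[-0.6,0.24,0],"hand":1},{"turn":[0,0,0],"delta_pos":[-0.81,0.32,0],"hand":1}]' > /dev/null
python3 -m pendant '[{"turn":[0,0,0],"delta_pos":[-0.2,0.08,0],"hand":1},{"turn":[0,0,0],"delta_pos":[-0.4,0.16,0],"hand":1},{"turn":[0,0,0],"delta_pos":[-0.6,0.24,0],"hand":1},{"turn":[0,0,0],"delta_pos":[-0.81,0.325,0],"hand":1},{"turn":[0,0,0],"delta_pos":[-0.81,0.325,0],"hand":1}]'
python3 -m pendant '[{"turn":[0,0,0],"delta_pos":[0,0,0],"hand":1},{"turn":[0,0,0],"delta_pos":[0,0,0],"hand":1}]' >/dev/null
python3 - <<'E'
from h import *
s=arm.sense();im=arm.get_image("wrist")[:,:,::-1].copy()
def C(P,col): 
  for u in wristproj(P,s): cv2.circle(im,tuple(int(round(v)) for v in u),3,col,1)
C(rackW(rk,[(45+27*i,83*j,38) for i in(-1,1) for j in(-1,1)]+[(-45+27*i,63*j,38) for i in(-1,1) for j in(-1,1)]),(0,255,0))
# expected tube caps if centred at TCP
x,y,z=s["eef_pos"];q=s["ee_rot"];A=R.from_quat([q[1],q[2],q[3],q[0]])
C(A.apply([(i*.075,j*.023,.004-.023) for i in(-1,1) for j in(-1,1)])+s["eef_pos"],(255,0,0))
cv2.imwrite("pics/w3.png",im);need([*rackW(rk,[(45,0,0)])[0][:2],.051],RY)
E
```

```text
time_s: 15.95
eef_pos: [0.5643, -0.1918, 0.2532]
ee_rot: [0.003, 0.767, 0.642, -0.0]
contact_force: [0.7, 0.1, -1.7]
gripper_width: 0.039
finger_force: 26.7
t 16.17 pos [ 0.5622 -0.1847  0.2523] w 0.039 F [ 1.2  1.9 -1. ] | delta [-0.012  0.014  1.342] turn [-0.001 -0.001 -0.009]
```

View pics/w3.png

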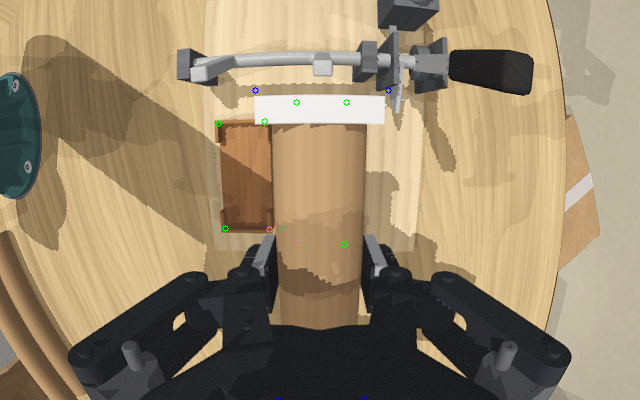

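The tube is held straight: its far cap spans (256–384, 97), about 1.5 mm toward -x of the tool. It hangs over the long row and the keepers are up. Lowering it gently.

```bash
python3 -m pendant '[{"turn":[0,0,-0.009],"delta_pos":[-0.003,0.014,0.2],"hand":1},{"turn":[0,0,-0.009],"delta_pos":[-0.003,0.014,0.4],"hand":1},{"turn":[0,0,-0.009],"delta_pos":[-0.003,0.014,0.6],"hand":1},{"turn":[0,0,-0.009],"delta_pos":[-0.003,0.014,0.8],"hand":1},{"turn":[0,0,-0.009],"delta_pos":[-0.003,0.014,0.95],"hand":1}]' > /dev/null
python3 -m pendant '[{"turn":[0,0,0],"delta_pos":[0,0,0.05],"hand":1},{"turn":[0,0,0],"delta_pos":[0,0,0.1],"hand":1}]'
python3 -c "
from h import *
need([*rackW(rk,[(45,1.5,0)])[0][:2],.052],RY)"
```

```text
time_s: 16.75
eef_pos: [0.5641, -0.1849, 0.0937]
ee_rot: [-0.001, 0.764, 0.645, -0.0]
contact_force: [0.1, -0.1, -0.7]
gripper_width: 0.039
finger_force: 26.7
t 16.75 pos [ 0.5641 -0.1849  0.0937] w 0.039 F [ 0.1 -0.1 -0.7] | delta [-0.001  0.001  0.278] turn [-0.004 -0.001  0.003]
```

```bash
python3 -m pendant '[{"turn":[0,0,0],"delta_pos":[0,0,0.09],"hand":1},{"turn":[0,0,0],"delta_pos":[0,0,0.16],"hand":1},{"turn":[0,0,0],"delta_pos":[0,0,0.21],"hand":1},{"turn":[0,0,0],"delta_pos":[0,0,0.25],"hand":1},{"turn":[0,0,0],"delta_pos":[0,0,0.27],"hand":1}]'
python3 -m pendant '[{"turn":[0,0,0],"delta_pos":[0,0,0.005],"hand":1},{"turn":[0,0,0],"delta_pos":[0,0,0.01],"hand":1},{"turn":[0,0,0],"delta_pos":[0,0,0.01],"hand":1}]'
python3 -c "
from h import *
need([*rackW(rk,[(45,1.5,0)])[0][:2],.052],RY)"
```

```text
time_s: 17.17
eef_pos: [0.5648, -0.1864, 0.0537]
ee_rot: [-0.0, 0.764, 0.645, 0.0]
contact_force: [-1.2, 0.0, -1.1]
gripper_width: 0.0389
finger_force: 26.7
time_s: 17.42
eef_pos: [0.5651, -0.1867, 0.0527]
ee_rot: [0.0, 0.765, 0.645, 0.0]
contact_force: [-0.0, -0.3, -1.3]
gripper_width: 0.0388
finger_force: 26.7
t 17.42 pos [ 0.5651 -0.1867  0.0527] w 0.039 F [-0.  -0.3 -1.3] | delta [ 0.009 -0.008  0.005] turn [ 0.001  0.    -0.001]
```

```bash
python3 -m pendant '[{"turn":[0,0,0],"delta_pos":[0,0,0.007],"hand":1},{"turn":[0,0,0],"delta_pos":[0,0,0.007],"hand":1}]'
python3 -m pendant '[{"turn":[0,0,0],"delta_pos":[0,0,0.01],"hand":1},{"turn":[0,0,0],"delta_pos":[0,0,0.01],"hand":1}]'
```

```text
time_s: 17.58
eef_pos: [0.5652, -0.1867, 0.0518]
ee_rot: [0.0, 0.765, 0.645, 0.0]
contact_force: [0.6, 0.9, -0.5]
gripper_width: 0.0389
finger_force: 26.8
time_s: 17.75
eef_pos: [0.5653, -0.1868, 0.0516]
ee_rot: [0.001, 0.764, 0.645, 0.0]
contact_force: [-3.3, 0.5, 14.3]
gripper_width: 0.0389
finger_force: 28.1
```

Floor contact came at z=0.0516, as predicted. I release partially and rise.

```bash
python3 -m pendant '[{"turn":[0,0,0],"delta_pos":[0,0,-0.01],"hand":-0.4},{"turn":[0,0,0],"delta_pos":[0,0,-0.01],"hand":-0.4},{"turn":[0,0,0],"delta_pos":[0,0,-0.01],"hand":-0.4},{"turn":[0,0,0],"delta_pos":[0,0,-0.01],"hand":-0.4}]'
python3 -m pendant '[{"turn":[0,0,0],"delta_pos":[0,0,-0.15],"hand":-0.4},{"turn":[0,0,0],"delta_pos":[0,0,-0.4],"hand":-0.4},{"turn":[0,0,0],"delta_pos":[0,0,-0.7],"hand":-1},{"turn":[0,0,0],"delta_pos":[0,0,-1],"hand":-1},{"turn":[0,0,0],"delta_pos":[0,0,-1],"hand":-1}]'
python3 -m pendant '[{"turn":[0,0,0],"delta_pos":[0,0,-0.1],"hand":-1},{"turn":[0,0,0],"delta_pos":[0,0,-0.2],"hand":-1},{"turn":[0,0,0],"delta_pos":[0,0,-0.2],"hand":-1},{"turn":[0,0,0],"delta_pos":[0,0,-0.2],"hand":-1}]' >/dev/null
python3 - <<'E'
from h import *
s=arm.sense();im=arm.get_image("wrist")[:,:,::-1].copy()
for u in wristproj(rackW(rk,[(45+27*i,83*j,38) for i in(-1,1) for j in(-1,1)]),s): cv2.circle(im,tuple(int(round(v)) for v in u),2,(0,255,0),1)
for u in wristproj(rackW(rk,[(45+23*i,75*j,68) for i in(-1,1) for j in(-1,1)]),s): cv2.circle(im,tuple(int(round(v)) for v in u),2,(255,0,0),1)
cv2.imwrite("pics/w4.png",im);need([.472,.1536,.23],.348)
E
```

```text
time_s: 18.08
eef_pos: [0.5647, -0.1865, 0.0512]
ee_rot: [-0.0, 0.764, 0.645, -0.0]
contact_force: [-0.9, 0.8, -0.5]
gripper_width: 0.06
finger_force: 0.0
time_s: 18.5
eef_pos: [0.5686, -0.1882, 0.2085]
ee_rot: [0.005, 0.764, 0.645, 0.002]
contact_force: [2.7, -0.5, 0.2]
gripper_width: 0.0854
finger_force: 0.0
t 18.88 pos [ 0.5645 -0.1864  0.2306] w 0.085 F [-0.1  0.3 -0.2] | delta [ 2.13  -0.991  0.005] turn [-1.000e-03  0.000e+00  2.011e+00]
```

View pics/w4.png

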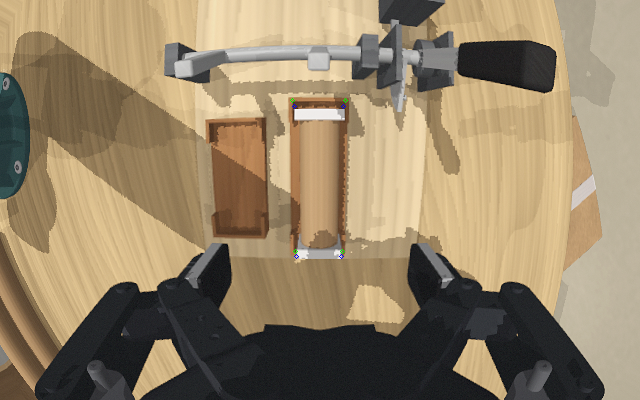

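The long tube lies between both end walls of the long row (caps at about (319,113) and (320,253)). Next, the short tube.

```bash
python3 -m pendant '[{"turn":[0,0,0],"delta_pos":[1,-0.47,0],"hand":-1},{"turn":[0,0,0],"delta_pos":[1,-0.47,0],"hand":-1},{"turn":[0,0,0],"delta_pos":[1,-0.47,0],"hand":-1},{"turn":[0,0,0],"delta_pos":[1,-0.47,0],"hand":-1}]' > /dev/null
python3 -m pendant '[{"turn":[0,0,1],"delta_pos":[1,-0.47,0],"hand":-1},{"turn":[0,0,1],"delta_pos":[1,-0.47,0],"hand":-1},{"turn":[0,0,1],"delta_pos":[1,-0.47,0],"hand":-1},{"turn":[0,0,1],"delta_pos":[1,-0.47,0],"hand":-1},{"turn":[0,0,1],"delta_pos":[1,-0.47,0],"hand":-1}]' > /dev/null
python3 -m pendant '[{"turn":[0,0,1],"delta_pos":[0,0,0],"hand":-1},{"turn":[0,0,1],"delta_pos":[0,0,0],"hand":-1},{"turn":[0,0,1],"delta_pos":[0,0,0],"hand":-1},{"turn":[0,0,1],"delta_pos":[0,0,0],"hand":-1},{"turn":[0,0,1],"delta_pos":[0,0,0],"hand":-1}]' > /dev/null
python3 -c "
from h import *
need([.472,.1536,.027],.348)"
```

```text
t 20.05 pos [0.4755 0.133  0.2298] w 0.085 F [-0.1  0.3  1. ] | delta [ 0.029 -0.136  1.352] turn [-0.001  0.005  0.002]
```

```bash
python3 -m pendant '[{"turn":[0,0,0],"delta_pos":[0.03,-0.136,0.6],"hand":-1},{"turn":[0,0,0],"delta_pos":[0.03,-0.136,0.6],"hand":-1},{"turn":[0,0,0],"delta_pos":[0.03,-0.136,0.6],"hand":-1}]' > /dev/null
python3 -m pendant '[{"turn":[0,0,0],"delta_pos":[0,0,0.75],"hand":-1},{"turn":[0,0,0],"delta_pos":[0,0,0.75],"hand":-1},{"turn":[0,0,0],"delta_pos":[0,0,0.75],"hand":-1},{"turn":[0,0,0],"delta_pos":[0,0,0.75],"hand":-1},{"turn":[0,0,0],"delta_pos":[0,0,0.75],"hand":-1}]'
python3 -m pendant '[{"turn":[0,0,0],"delta_pos":[0,0,0],"hand":1},{"turn":[0,0,0],"delta_pos":[0,0,0],"hand":1},{"turn":[0,0,0],"delta_pos":[0,0,0],"hand":1},{"turn":[0,0,0],"delta_pos":[0,0,0],"hand":1},{"turn":[0,0,0],"delta_pos":[0,0,0],"hand":1}]'
python3 -m pendant '[{"turn":[0,0,0],"delta_pos":[0,0,-0.25],"hand":1},{"turn":[0,0,0],"delta_pos":[0,0,-0.5],"hand":1},{"turn":[0,0,0],"delta_pos":[0,0,-0.75],"hand":1},{"turn":[0,0,0],"delta_pos":[0,0,-1],"hand":1}]'
python3 -c "
from h import *
print(rackW(rk,[(-45,0,0)]));need([*rackW(rk,[(-45,0,0)])[0][:2],.25],RY)"
```

```text
time_s: 20.72
eef_pos: [0.4723, 0.1533, 0.0281]
ee_rot: [-0.0, 0.984, 0.177, -0.002]
contact_force: [-0.0, 0.2, 0.4]
gripper_width: 0.0857
finger_force: 0.0
time_s: 21.13
eef_pos: [0.475, 0.1539, 0.0307]
ee_rot: [-0.0, 0.984, 0.176, 0.002]
contact_force: [-1.0, -1.2, 9.1]
gripper_width: 0.0391
finger_force: 24.1
time_s: 21.47
eef_pos: [0.4731, 0.1536, 0.1813]
ee_rot: [-0.0, 0.984, 0.176, 0.0]
contact_force: [1.4, -0.8, -2.0]
gripper_width: 0.0392
finger_force: 26.8
[[ 0.47522426 -0.17143033  0.        ]]
t 21.47 pos [0.4731 0.1536 0.1813] w 0.039 F [ 1.4 -0.8 -2. ] | delta [-0.738  2.037 -0.459] turn [ 0.e+00 -1.e-03 -2.e+00]
```

```bash
python3 -m pendant '[{"turn":[0,0,-0.2],"delta_pos":[0,0,-0.1],"hand":1},{"turn":[0,0,-0.4],"delta_pos":[0,0,-0.2],"hand":1},{"turn":[0,0,-0.6],"delta_pos":[0,0,-0.3],"hand":1},{"turn":[0,0,-0.8],"delta_pos":[0,0,-0.4],"hand":1},{"turn":[0,0,-1],"delta_pos":[0,0,-0.46],"hand":1}]' > /dev/null
python3 -m pendant '[{"turn":[0,0,-0.2],"delta_pos":[0,0,0],"hand":1},{"turn":[0,0,-0.4],"delta_pos":[0,0,0],"hand":1},{"turn":[0,0,-0.6],"delta_pos":[0,0,0],"hand":1},{"turn":[0,0,-0.8],"delta_pos":[0,0,0],"hand":1},{"turn":[0,0,-1],"delta_pos":[0,0,0],"hand":1}]'
python3 -c "
from h import *
need([*rackW(rk,[(-45,0,0)])[0][:2],.25],RY)"
```

```text
time_s: 22.3
eef_pos: [0.4733, 0.1536, 0.2487]
ee_rot: [0.0, 0.763, 0.647, 0.0]
contact_force: [-0.4, -0.2, -1.4]
gripper_width: 0.0387
finger_force: 26.9
t 22.3 pos [0.4733 0.1536 0.2487] w 0.039 F [-0.4 -0.2 -1.4] | delta [-2.136  0.367 -0.009] turn [ 0.002 -0.001  0.01 ]
```

```bash
python3 -m pendant '[{"turn":[0,0,0],"delta_pos":[-0.25,0.04,0],"hand":1},{"turn":[0,0,0],"delta_pos":[-0.5,0.08,0],"hand":1},{"turn":[0,0,0],"delta_pos":[-0.75,0.12,0],"hand":1},{"turn":[0,0,0],"delta_pos":[-1,0.17,0],"hand":1}]' > /dev/null
python3 -m pendant '[{"turn":[0,0,0],"delta_pos":[-0.25,0.04,0],"hand":1},{"turn":[0,0,0],"delta_pos":[-0.5,0.08,0],"hand":1},{"turn":[0,0,0],"delta_pos":[-0.75,0.12,0],"hand":1},{"turn":[0,0,0],"delta_pos":[-1,0.17,0],"hand":1}]' > /dev/null
python3 -m pendant '[{"turn":[0,0,0.01],"delta_pos":[-0.13,0.03,0],"hand":1},{"turn":[0,0,0.01],"delta_pos":[-0.13,0.03,0],"hand":1},{"turn":[0,0,0.01],"delta_pos":[-0.13,0.03,0],"hand":1},{"turn":[0,0,0.01],"delta_pos":[-0.13,0.03,0],"hand":1}]' > /dev/null
python3 - <<'E'
from h import *
s=arm.sense();im=arm.get_image("wrist")[:,:,::-1].copy()
def C(P,col): 
  for u in wristproj(P,s): cv2.circle(im,tuple(int(round(v)) for v in u),3,col,1)
q=s["ee_rot"];A=R.from_quat([q[1],q[2],q[3],q[0]])
C(A.apply([(.055,j*.023,.0077-.023) for j in(-1,1)])+s["eef_pos"],(255,0,0))
C(rackW(rk,[(-45+27*i,63*j,38) for i in(-1,1) for j in(-1,1)]+[(45+27*i,83*j,38) for i in(-1,1) for j in(-1,1)]),(0,255,0))
cv2.imwrite("pics/w5.png",im);need([*rackW(rk,[(-45,0,0)])[0][:2],.0527],RY)
E
```

```text
t 23.35 pos [ 0.4739 -0.1695  0.248 ] w 0.039 F [ 0.6  0.9 -1.4] | delta [-0.012  0.011  1.302] turn [-0.001 -0.001 -0.009]
```

View pics/w5.png

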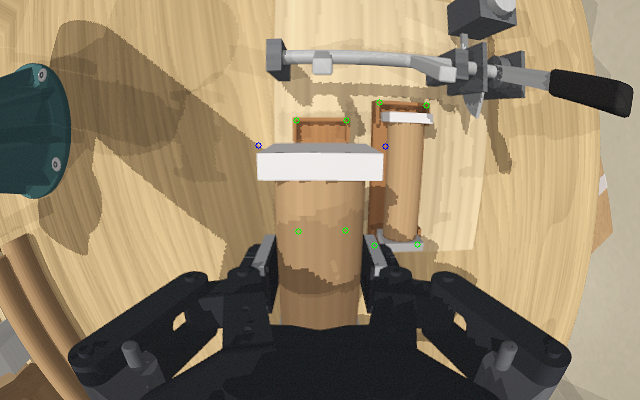

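The short tube is held straight (cap at (257–383, 152), about 2.5 mm toward -x of the tool) above the short row. Lowering it.

```bash
python3 -m pendant '[{"turn":[0,0,-0.009],"delta_pos":[0.005,0.011,0.2],"hand":1},{"turn":[0,0,-0.009],"delta_pos":[0.005,0.011,0.4],"hand":1},{"turn":[0,0,-0.009],"delta_pos":[0.005,0.011,0.6],"hand":1},{"turn":[0,0,-0.009],"delta_pos":[0.005,0.011,0.8],"hand":1},{"turn":[0,0,-0.009],"delta_pos":[0.005,0.011,0.95],"hand":1}]' > /dev/null
python3 -m pendant '[{"turn":[0,0,0],"delta_pos":[0,0,0.09],"hand":1},{"turn":[0,0,0],"delta_pos":[0,0,0.18],"hand":1},{"turn":[0,0,0],"delta_pos":[0,0,0.24],"hand":1},{"turn":[0,0,0],"delta_pos":[0,0,0.29],"hand":1},{"turn":[0,0,0],"delta_pos":[0,0,0.32],"hand":1}]'
python3 -m pendant '[{"turn":[0,0,0],"delta_pos":[0,0,0.01],"hand":1},{"turn":[0,0,0],"delta_pos":[0,0,0.015],"hand":1},{"turn":[0,0,0],"delta_pos":[0,0,0.015],"hand":1}]'
python3 -c "
from h import *
need([*rackW(rk,[(-45,2.5,0)])[0][:2],.0527],RY)"
```

```text
time_s: 24.18
eef_pos: [0.4761, -0.1693, 0.0569]
ee_rot: [-0.0, 0.764, 0.645, -0.0]
contact_force: [-0.4, 0.1, -1.5]
gripper_width: 0.039
finger_force: 26.8
time_s: 24.43
eef_pos: [0.4765, -0.1703, 0.0555]
ee_rot: [0.0, 0.765, 0.644, 0.0]
contact_force: [0.2, 0.4, -1.7]
gripper_width: 0.0389
finger_force: 26.8
t 24.43 pos [ 0.4765 -0.1703  0.0555] w 0.039 F [ 0.2  0.4 -1.7] | delta [ 0.008 -0.007  0.019] turn [ 0.002  0.    -0.001]
```

```bash
python3 -m pendant '[{"turn":[0,0,0],"delta_pos":[0,-0.006,0.01],"hand":1},{"turn":[0,0,0],"delta_pos":[0,-0.006,0.015],"hand":1},{"turn":[0,0,0],"delta_pos":[0,-0.006,0.015],"hand":1}]'
python3 -m pendant '[{"turn":[0,0,0],"delta_pos":[0,0,0.006],"hand":1},{"turn":[0,0,0],"delta_pos":[0,0,0.006],"hand":1}]'
python3 -m pendant '[{"turn":[0,0,0],"delta_pos":[0,0,0.006],"hand":1},{"turn":[0,0,0],"delta_pos":[0,0,0.006],"hand":1}]'
```

```text
time_s: 24.68
eef_pos: [0.4752, -0.1701, 0.053]
ee_rot: [0.0, 0.765, 0.644, 0.0]
contact_force: [-0.4, -0.4, -0.4]
gripper_width: 0.0391
finger_force: 26.8
time_s: 24.85
eef_pos: [0.4754, -0.1701, 0.0527]
ee_rot: [0.0, 0.765, 0.644, 0.0]
contact_force: [-2.0, 1.7, 8.1]
gripper_width: 0.039
finger_force: 27.7
time_s: 25.02
eef_pos: [0.4753, -0.1701, 0.0527]
ee_rot: [0.0, 0.765, 0.644, 0.0]
contact_force: [-3.5, 1.9, 19.2]
gripper_width: 0.0392
finger_force: 28.7
```

Contact came at z=0.0527, as expected. I back off, open and rise, then aim for the button.

```bash
python3 -m pendant '[{"turn":[0,0,0],"delta_pos":[0,0,-0.012],"hand":-0.4},{"turn":[0,0,0],"delta_pos":[0,0,-0.012],"hand":-0.4},{"turn":[0,0,0],"delta_pos":[0,0,-0.012],"hand":-0.4},{"turn":[0,0,0],"delta_pos":[0,0,-0.012],"hand":-0.4}]'
python3 -m pendant '[{"turn":[0,0,0],"delta_pos":[0,0,-0.15],"hand":-0.4},{"turn":[0,0,0],"delta_pos":[0,0,-0.4],"hand":-0.4},{"turn":[0,0,0],"delta_pos":[0,0,-0.7],"hand":-0.4},{"turn":[0,0,0],"delta_pos":[0,0,-1],"hand":-0.4},{"turn":[0,0,0],"delta_pos":[0,0,-1],"hand":-0.4}]' >/dev/null
python3 -m pendant '[{"turn":[0,0,0],"delta_pos":[0,0,-0.2],"hand":1},{"turn":[0,0,0],"delta_pos":[0,0,-0.4],"hand":1},{"turn":[0,0,0],"delta_pos":[0,0,-0.4],"hand":1},{"turn":[0,0,0],"delta_pos":[0,0,-0.4],"hand":1}]' >/dev/null
python3 - <<'E'
from h import *
s=arm.sense();im=arm.get_image("wrist")[:,:,::-1].copy()
for u in wristproj(rackW(rk,[(-45+27*i,63*j,38) for i in(-1,1) for j in(-1,1)]),s): cv2.circle(im,tuple(int(round(v)) for v in u),2,(0,255,0),1)
cv2.imwrite("pics/w6.png",im);b=rackW(rk,[(135,199,110)])[0];print(b);need(b+[0,0,.15],RY)
E
```

```text
time_s: 25.35
eef_pos: [0.4753, -0.17, 0.0528]
ee_rot: [-0.0, 0.765, 0.644, 0.0]
contact_force: [-0.3, -0.2, 0.1]
gripper_width: 0.06
finger_force: 0.0
[ 0.68621055 -0.00564195  0.11      ]
t 26.15 pos [ 0.4753 -0.17    0.2626] w 0.004 F [-0.1  0.3 -0.4] | delta [1.318 1.201 0.018] turn [ 0.001  0.    -0.001]
```

View pics/w6.png

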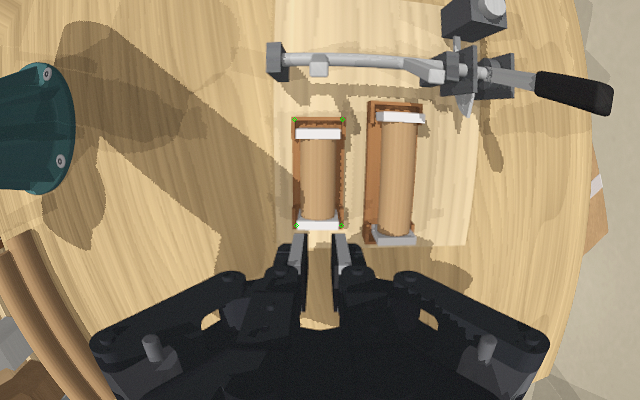

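The short tube lies within its row (caps at (318,133) and (318,224)), the long tube is still in place and the lever is up. I move to above the button with the fingers closed, around the lever.

```bash
python3 -m pendant '[{"turn":[0,0,0],"delta_pos":[1,0.2,0],"hand":1},{"turn":[0,0,0],"delta_pos":[1,0.2,0],"hand":1},{"turn":[0,0,0],"delta_pos":[1,0.2,0],"hand":1},{"turn":[0,0,0],"delta_pos":[1,0.2,0],"hand":1},{"turn":[0,0,0],"delta_pos":[1,0.2,0],"hand":1}]' > /dev/null
python3 -m pendant '[{"turn":[0,0,0],"delta_pos":[0.318,1,0.2],"hand":1},{"turn":[0,0,0],"delta_pos":[0.318,1,0.2],"hand":1},{"turn":[0,0,0],"delta_pos":[0.318,1,0.2],"hand":1},{"turn":[0,0,0],"delta_pos":[0.318,1,0.2],"hand":1},{"turn":[0,0,0],"delta_pos":[0.318,1,0.2],"hand":1}]' > /dev/null
python3 -m pendant '[{"turn":[0,0,0],"delta_pos":[0,0,0.2],"hand":1},{"turn":[0,0,0],"delta_pos":[0,0,0.2],"hand":1},{"turn":[0,0,0],"delta_pos":[0,0,0.2],"hand":1}]' > /dev/null
python3 - <<'E'
from h import *
b=rackW(rk,[(135,199,110)])[0];need(b+[0,0,.017],RY)
s=arm.sense();arm.get_image("wrist");print(wristproj([b],s),[(d["centre"],d["confidence"]) for d in arm.spot_point("wrist","button_top")])
arm.get_image("scene");print(proj("scene",[b]),[(d["centre"],d["confidence"]) for d in arm.spot_point("scene","lever_grip")])
E
```

```text
t 27.23 pos [ 0.6831 -0.0059  0.1995] w -0.0 F [-0.8 -0.4  1.1] | delta [0.006 0.024 0.483] turn [-0.015  0.001 -0.002]
[[325.50092856 206.2737163 ]] [([211.2, 330.7], 0.97)]
[[298.28466062 258.69727886]] [([215.9, 257.5], 0.88)]
```

```bash
python3 -m pendant '[{"turn":[0,0,0],"delta_pos":[-0.004,0.034,0.15],"hand":1},{"turn":[0,0,0],"delta_pos":[-0.004,0.034,0.3],"hand":1},{"turn":[0,0,0],"delta_pos":[-0.004,0.034,0.42],"hand":1},{"turn":[0,0,0],"delta_pos":[-0.004,0.034,0.45],"hand":1},{"turn":[0,0,0],"delta_pos":[-0.004,0.034,0.45],"hand":1}]'
python3 -m pendant '[{"turn":[0,0,0],"delta_pos":[0,0,0.03],"hand":1},{"turn":[0,0,0],"delta_pos":[0,0,0.06],"hand":1},{"turn":[0,0,0],"delta_pos":[0,0,0.085],"hand":1},{"turn":[0,0,0],"delta_pos":[0,0,0.085],"hand":1}]'
```

```text
time_s: 27.85
eef_pos: [0.6902, -0.0071, 0.1348]
ee_rot: [-0.001, 0.765, 0.644, -0.001]
contact_force: [-0.1, 1.1, 0.8]
gripper_width: 0.0
finger_force: 0.0
time_s: 28.18
eef_pos: [0.6915, -0.0072, 0.123]
ee_rot: [0.0, 0.765, 0.644, 0.0]
contact_force: [0.1, 0.0, -0.4]
gripper_width: 0.0001
finger_force: 0.0
```

```bash
python3 -m pendant '[{"turn":[0,0,0],"delta_pos":[0,-0.02,0.02],"hand":1},{"turn":[0,0,0],"delta_pos":[0,-0.02,0.02],"hand":1},{"turn":[0,0,0],"delta_pos":[0,-0.02,0.02],"hand":1}]'
python3 - <<'E'
from h import *
im=arm.get_image("scene")[180:300,190:350]
cv2.imwrite("pics/s7.png",cv2.resize(im,None,fx=5,fy=5,interpolation=cv2.INTER_CUBIC)[:,:,::-1])
E
```

```text
time_s: 28.43
eef_pos: [0.6884, -0.0066, 0.1201]
ee_rot: [0.0, 0.765, 0.644, 0.0]
contact_force: [0.2, -0.4, 1.9]
gripper_width: 0.0001
finger_force: 1.5
```

View pics/s7.png

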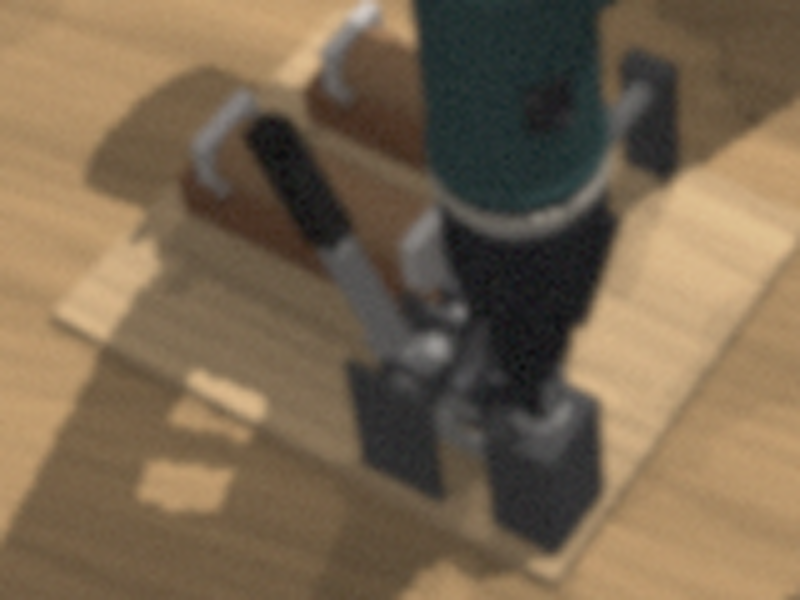

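The fingertip has just reached the button (crop (545,405)) and the lever is still up. I press about 9.5 mm and hold.

```bash
python3 -m pendant '[{"turn":[0,0,0],"delta_pos":[0,0,0.02],"hand":1},{"turn":[0,0,0],"delta_pos":[0,0,0.04],"hand":1},{"turn":[0,0,0],"delta_pos":[0,0,0.06],"hand":1},{"turn":[0,0,0],"delta_pos":[0,0,0.06],"hand":1}]'
python3 -m pendant '[{"turn":[0,0,0],"delta_pos":[0,0,0.007],"hand":1},{"turn":[0,0,0],"delta_pos":[0,0,0.007],"hand":1},{"turn":[0,0,0],"delta_pos":[0,0,0.007],"hand":1},{"turn":[0,0,0],"delta_pos":[0,0,0.007],"hand":1},{"turn":[0,0,0],"delta_pos":[0,0,0.007],"hand":1}]'
```

```text
time_s: 28.82
eef_pos: [0.6888, -0.0067, 0.1157]
ee_rot: [0.001, 0.765, 0.645, 0.001]
contact_force: [-9.3, 0.5, 33.4]
gripper_width: -0.0004
finger_force: 16.6
time_s: 29.23
eef_pos: [0.6888, -0.0066, 0.1155]
ee_rot: [0.001, 0.765, 0.645, 0.001]
contact_force: [-11.4, 1.4, 37.4]
gripper_width: -0.0002
finger_force: 19.3
```

The button has bottomed out. I ease off 3 mm of overtravel, keep holding and check the lever.

```bash
python3 -m pendant '[{"turn":[0,0,0],"delta_pos":[0,0,-0.02],"hand":1},{"turn":[0,0,0],"delta_pos":[0,0,-0.02],"hand":1},{"turn":[0,0,0],"delta_pos":[0,0,-0.02],"hand":1},{"turn":[0,0,0],"delta_pos":[0,0,-0.02],"hand":1},{"turn":[0,0,0],"delta_pos":[0,0,-0.02],"hand":1}]'
python3 -m pendant '[{"turn":[0,0,0],"delta_pos":[0,0,0],"hand":1},{"turn":[0,0,0],"delta_pos":[0,0,0],"hand":1},{"turn":[0,0,0],"delta_pos":[0,0,0],"hand":1},{"turn":[0,0,0],"delta_pos":[0,0,0],"hand":1},{"turn":[0,0,0],"delta_pos":[0,0,0],"hand":1}]'
python3 -m pendant '[{"turn":[0,0,0],"delta_pos":[0,0,0],"hand":1},{"turn":[0,0,0],"delta_pos":[0,0,0],"hand":1},{"turn":[0,0,0],"delta_pos":[0,0,0],"hand":1},{"turn":[0,0,0],"delta_pos":[0,0,0],"hand":1},{"turn":[0,0,0],"delta_pos":[0,0,0],"hand":1}]' >/dev/null
python3 - <<'E'
from h import *
print("q0",proj("scene",[grip(0)]),proj("top",[grip(0)]))
im=arm.get_image("scene")
print([(d["centre"],d["confidence"]) for d in arm.spot_point("scene","lever_grip")])
cv2.imwrite("pics/s8.png",cv2.resize(im[180:300,190:350],None,fx=5,fy=5,interpolation=cv2.INTER_CUBIC)[:,:,::-1])
arm.get_image("top");print([(d["centre"],d["confidence"]) for d in arm.spot_point("top","lever_grip")])
E
```

```text
time_s: 29.65
eef_pos: [0.6887, -0.0066, 0.1161]
ee_rot: [0.001, 0.765, 0.644, 0.001]
contact_force: [-5.9, -0.6, 24.7]
gripper_width: -0.0001
finger_force: 12.2
time_s: 30.07
eef_pos: [0.6887, -0.0067, 0.1162]
ee_rot: [0.001, 0.765, 0.644, 0.001]
contact_force: [-6.5, -0.5, 24.3]
gripper_width: -0.0003
finger_force: 12.2
q0 [[228.20839861 229.13168367]] [[374.6885084  145.63463508]]
[([226.6, 228.2], 0.83)]
[([146.4, 373.1], 0.73), ([171.8, 365.9], 0.43)]
```

View pics/s8.png

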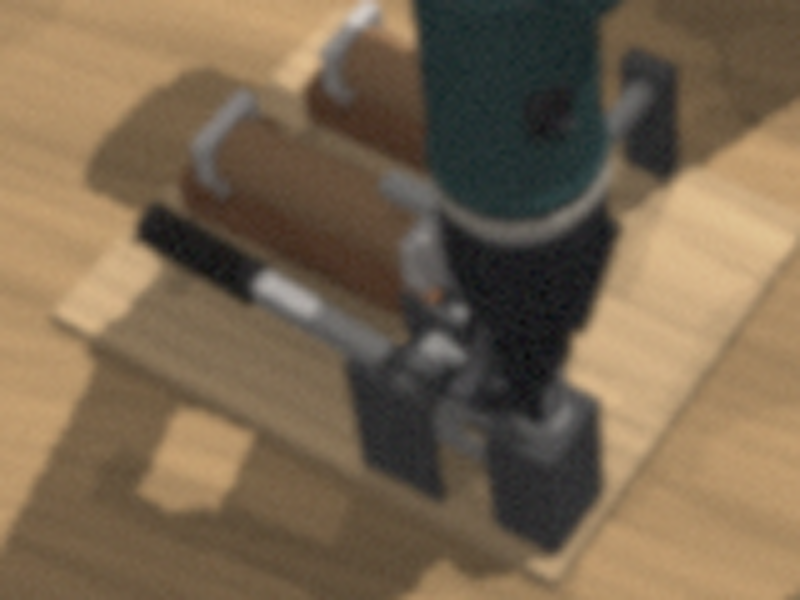

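The lever has fallen (grip at crop (195,250)) and a keeper finger lies over the long tube. I hold a little longer, then rise straight up and verify.

```bash
python3 -m pendant '[{"turn":[0,0,0],"delta_pos":[0,0,0],"hand":1},{"turn":[0,0,0],"delta_pos":[0,0,0],"hand":1},{"turn":[0,0,0],"delta_pos":[0,0,0],"hand":1},{"turn":[0,0,0],"delta_pos":[0,0,0],"hand":1},{"turn":[0,0,0],"delta_pos":[0,0,0],"hand":1}]' >/dev/null
python3 -m pendant '[{"turn":[0,0,0],"delta_pos":[0,0,0],"hand":1},{"turn":[0,0,0],"delta_pos":[0,0,0],"hand":1},{"turn":[0,0,0],"delta_pos":[0,0,0],"hand":1},{"turn":[0,0,0],"delta_pos":[0,0,0],"hand":1},{"turn":[0,0,0],"delta_pos":[0,0,0],"hand":1}]' >/dev/null
python3 -m pendant '[{"turn":[0,0,0],"delta_pos":[0,0,-0.1],"hand":1},{"turn":[0,0,0],"delta_pos":[0,0,-0.3],"hand":1},{"turn":[0,0,0],"delta_pos":[0,0,-0.6],"hand":1},{"turn":[0,0,0],"delta_pos":[0,0,-1],"hand":1},{"turn":[0,0,0],"delta_pos":[0,0,-1],"hand":1}]' >/dev/null
python3 -m pendant '[{"turn":[0,0,0],"delta_pos":[0,-0.5,-0.5],"hand":1},{"turn":[0,0,0],"delta_pos":[0,-1,-0.5],"hand":1},{"turn":[0,0,0],"delta_pos":[0,-1,-0.5],"hand":1},{"turn":[0,0,0],"delta_pos":[0,-1,-0.5],"hand":1},{"turn":[0,0,0],"delta_pos":[0,-1,-0.5],"hand":1}]'
python3 - <<'E'
from h import *
a=arm.get_image("scene");print([(d["centre"],d["confidence"]) for d in arm.spot_point("scene","lever_grip")])
for l in("jar","tape_roll","carton"): print(l,[(d["centre"],d["confidence"]) for d in arm.spot_point("scene",l)][:2])
b=arm.get_image("wrist")
f=lambda x:cv2.resize(x,None,fx=4,fy=4,interpolation=cv2.INTER_CUBIC)
im=np.vstack([f(a[180:300,190:350])[:300,:640],b[:300]])
cv2.imwrite("pics/s9.png",im[:,:,::-1])
E
```

```text
time_s: 32.35
eef_pos: [0.5343, 0.0201, 0.3395]
ee_rot: [-0.001, 0.764, 0.645, -0.001]
contact_force: [-1.1, 0.7, -0.9]
gripper_width: -0.0003
finger_force: 0.0
[([228.9, 229.0], 0.91)]
jar [([330.6, 447.5], 0.95)]
tape_roll [([311.7, 372.5], 0.67)]
carton [([255.7, 268.0], 0.71), ([176.5, 173.2], 0.63)]
```

View pics/s9.png

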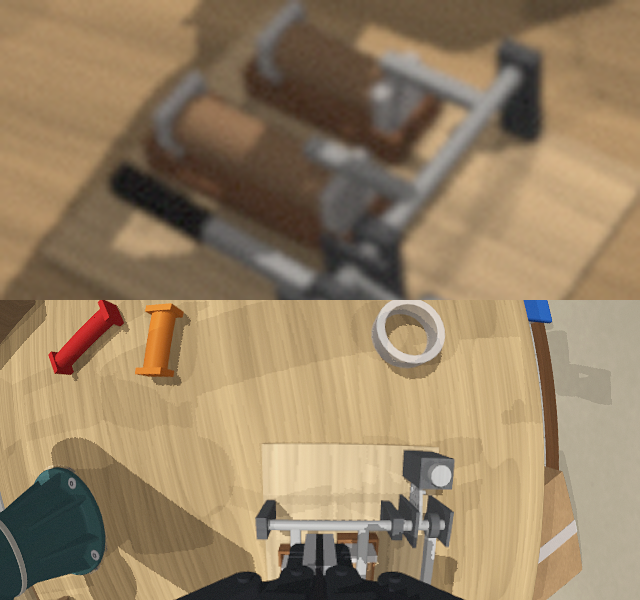

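Both keepers are closed over the tubes (crop (425,80) and (355,170)). The lever is fully down at scene (229,229), matching q=0. The arm is clear and the bystanders have not moved.

```bash
python3 -c "
from rig import arm
print(arm.close_job())"
```

```text
the job is handed in; nothing more can be done
None
```

The job is handed in: both tubes lie flat in their rows, the lever is fully down with the keepers closed over them, the arm is clear, and the jar, tape and carton were left alone.

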